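Lay the stacked sharpening stones out on their holders

TASK

Get the bench ready for sharpening: take the stack of sharpening stones apart and lay each stone on its own holder, the one with end stops of the stone's colour, set to its length; it should lie flat on both ledges between the end stops, centred and in line with the holder. The stones are brittle, so set them down gently and never drop one, and leave the oil bottle standing and the plane blade lying where they are.

Things in the scene. Friction and masses are not known exactly. Their poses are not given: they have to be found in the camera images.
- green_stone: Sharpening stone, dull green, coarse: a plain brittle slab 150 x 62 x 25 mm (length along its x, width along its y, thickness along z). Origin: centre of its underside. At the start it lies flat on the rubber mat (4 mm thick), roughly centred on it.
- orange_stone: Sharpening stone, orange-brown, medium: a plain brittle slab 125 x 50 x 20 mm (length along its x, width along its y, thickness along z). Origin: centre of its underside. At the start it lies flat on the green stone, roughly centred and crosswise on it.
- white_stone: Sharpening stone, off-white, fine: a plain brittle slab 100 x 40 x 16 mm (length along its x, width along its y, thickness along z). Origin: centre of its underside. At the start it lies flat on the orange stone, roughly centred and crosswise on it.
- black_stone: Sharpening stone, black, extra fine: a plain brittle slab 75 x 26 x 12 mm (length along its x, width along its y, thickness along z). Origin: centre of its underside. At the start it lies flat on the white stone, roughly centred and crosswise on it. It is the top of the stack.
- green_holder: Stone holder, fixed, 62 mm wide: two grey jaws on steel rods, green end stops, black knob at -x. Length along x. Origin: on the bench under the seat's middle. Each jaw's ledge is 20 mm above the bench and reaches 24 mm in from its stop; stops 8 mm higher, 166 mm apart (150 mm stone + 8 mm each end), 14 mm thick; knob ends 34 mm past its stop's inner face. Rods below the ledges; sides open.
- orange_holder: Stone holder, fixed, 50 mm wide: two grey jaws on steel rods, orange end stops, black knob at -x. Length along x. Origin: on the bench under the seat's middle. Each jaw's ledge is 20 mm above the bench and reaches 24 mm in from its stop; stops 8 mm higher, 141 mm apart (125 mm stone + 8 mm each end), 14 mm thick; knob ends 34 mm past its stop's inner face. Rods below the ledges; sides open.
- white_holder: Stone holder, fixed, 40 mm wide: two grey jaws on steel rods, white end stops, black knob at -x. Length along x. Origin: on the bench under the seat's middle. Each jaw's ledge is 20 mm above the bench and reaches 24 mm in from its stop; stops 8 mm higher, 116 mm apart (100 mm stone + 8 mm each end), 14 mm thick; knob ends 34 mm past its stop's inner face. Rods below the ledges; sides open.
- black_holder: Stone holder, fixed, 26 mm wide: two grey jaws on steel rods, black end stops, black knob at -x. Length along x. Origin: on the bench under the seat's middle. Each jaw's ledge is 20 mm above the bench and reaches 24 mm in from its stop; stops 8 mm higher, 91 mm apart (75 mm stone + 8 mm each end), 14 mm thick; knob ends 34 mm past its stop's inner face. Rods below the ledges; sides open.
- oil_bottle: Bystander: small upright honing-oil bottle, 38 mm across, 88 mm tall with its red cap and spout, yellow label. Origin: centre of its base.
- plane_blade: Bystander: steel plane blade lying flat on the bench, 150 x 44 x 4 mm (length along its x), with a slot. Origin: centre of its underside.

How it is judged:
At the end, for the whole second after the job is handed in: Every stone lies on the holder of its own colour, flat on both ledges (underside within 4 mm of ledge height, tilt under 0.06 rad), its centre within 12 mm of the seat's middle along the holder and 10 mm across it, in line within 0.17 rad (either way round), at rest and released (x of green_stone in the frame of green_holder between -0.012 and 0.012 m and y of green_stone in the frame of green_holder between -0.01 and 0.01 m and z of green_stone in the frame of green_holder between 0.016 and 0.024 m and angle between the x axis of green_stone and the x axis of green_holder, either way round below 0.17 rad and angle between each of green_stone, orange_stone, white_stone, black_stone's own z axis and vertical below 0.06 rad and linear speed of each of green_stone, orange_stone, white_stone, black_stone below 0.02 m/s and contact force between the fingers and green_stone below 0.05 N and x of orange_stone in the frame of orange_holder between -0.012 and 0.012 m and y of orange_stone in the frame of orange_holder between -0.01 and 0.01 m and z of orange_stone in the frame of orange_holder between 0.016 and 0.024 m and angle between the x axis of orange_stone and the x axis of orange_holder, either way round below 0.17 rad and contact force between the fingers and orange_stone below 0.05 N and x of white_stone in the frame of white_holder between -0.012 and 0.012 m and y of white_stone in the frame of white_holder between -0.01 and 0.01 m and z of white_stone in the frame of white_holder between 0.016 and 0.024 m and angle between the x axis of white_stone and the x axis of white_holder, either way round below 0.17 rad and contact force between the fingers and white_stone below 0.05 N and x of black_stone in the frame of black_holder between -0.012 and 0.012 m and y of black_stone in the frame of black_holder between -0.01 and 0.01 m and z of black_stone in the frame of black_holder between 0.016 and 0.024 m and angle between the x axis of black_stone and the x axis of black_holder, either way round below 0.17 rad and contact force between the fingers and black_stone below 0.05 N); the robot touches nothing.
It fails at once if a stone is dropped or flung (moves faster than 0.6 m/s with no finger on it) ((linear speed of green_stone above 0.6 m/s and contact force between the fingers and green_stone below 0.01 N) or (linear speed of orange_stone above 0.6 m/s and contact force between the fingers and orange_stone below 0.01 N) or (linear speed of white_stone above 0.6 m/s and contact force between the fingers and white_stone below 0.01 N) or (linear speed of black_stone above 0.6 m/s and contact force between the fingers and black_stone below 0.01 N)).
It fails at once if the oil bottle is tipped or shoved more than 30 mm (angle between oil_bottle's own z axis and vertical above 0.5 rad or distance of oil_bottle from where it was at the start of the episode above 0.03 m).
It fails at once if the plane blade is shoved more than 30 mm (distance of plane_blade from where it was at the start of the episode above 0.03 m).
It also fails if it takes over 117 s, if anything falls off the work surface, if the arm or the gripper's body presses on something with over 40 N, if the wrist force passes 120 N, or if a joint passes its speed limit or range.

ROBOT

A 6-joint arm with a two-finger parallel gripper is mounted at the origin on the work surface. World frame = base frame: x ahead of the robot, y to its left, z up, the work surface at z = 0. Lengths are in m, angles in rad, forces in N, time in s.
With the tool pointing down it reaches from about 0.35 to 0.775 m from the base axis. Payload 7.3 kg.
Tool frame: the origin (TCP) lies midway between the tips of the shut fingers; the grasp point (between the pads) lies 19 mm behind it; z points along the fingers, y is the line along which they close (so a half turn about z gives the same grasp; the last joint's range is limited). The gripper opens to 92 mm and grips with 3 to 60 N. Pads are 19 mm wide; open, the fingers measure 130 mm over their backs; the gripper's body (75 mm by 190 mm) begins 47 mm behind the grasp point.
Start: joints at [1.072, 0.342, 1.524, -0, 1.275, -0.146], TCP at [0.181, 0.493, 0.227] pointing down, gripper open.
Joint ranges: [-2.53, 2.53], [-0.77, 2.02], [0.04, 2.7], [-1, 4.14], [0.28, 2.66], [-3.11, 3.11]. Speed limits (rad/s): [2.57, 2.57, 3.14, 3.14, 3.14, 3.14].

INTERFACE

Orientations are given as [roll, pitch, yaw] about the fixed x, y, z axes, in that order (R = Rz(yaw) Ry(pitch) Rx(roll)).
In Python, from cell import robot, read_camera, camera_params, nets gives the robot as it stands. The module is installed in compiled form; this text tells all that it offers.
- The arm moves only by the tool step_arm, never from a script. Its argument "steps" is a list of rows, each an object of numbers: "x", "y", "z": the shift along the tool's x, y, z as a fraction of full scale; "rx", "ry", "rz": the turn, a rotation vector about the tool's x, y, z as a fraction of full scale; "claw": the opening, from -1 (shut) to 1 (fully open). In form: [{"x": .., "y": .., "z": .., "rx": .., "ry": .., "rz": .., "claw": ..}, ...]. A call has 1 to 12 rows; each row is the pose to reach, as a shift and turn from the pose commanded when the call began, along the tool's axes at that moment; what a row does not reach only later rows make up. Full scale, the value 1, is 750 mm for a shift and pi/4 rad for a turn. A row lasts 1/12 s, in which the tool goes at most 41.7 mm and 7.16 degrees, less where a joint would pass 70% of its speed; a pose out of reach is approached as far as the arm can. A call with a number of a shift or a turn outside -1 to 1 is refused whole. A call with a gripper value outside its range is refused whole. The fingers move at their own pace and stop on an object; "squeeze" is the grip in N (left out, the last holds). Time passes only in rows, so rows that repeat a pose let the fingers close. It gives the time, the measured TCP pose, the force, the opening and the grip force at its end, in the units of the state.
- robot.observe(): the state, without advancing time (a new reading comes with each control period).
- read_camera(name): name is "side" or "top"; returns (picture, depth): 400x640x3 uint8, blue, green, red; 400x640 float32, m along the optical axis (not along the pixel's ray), 0 where there is no reading.
- camera_params(name): a dict with "fx", "fy", "cx", "cy" (pixels), "R" (3x3) and "t" (3): a world point X has camera coordinates R X + t. Camera axes: x right, y down, z forward; pixel columns grow to the right and rows downward; lengths in m; the calibration is good to about 2 mm. A picture is of the moment at which its call begins. camera_params takes no time and is no camera call.
- robot.hand_in(): hands the job in; it is judged then, once.
Trained networks look in the newest picture that a camera, given by its name, has taken for a name from the list of things; names that differ only in an ending like _2 or _b are one class to them, and where a whole thing is asked for, a point or a joint stands for the part that bears it (a point fixed in the world has none). Each returns a list of dicts, best first, with "conf" (0 to 1); they miss things now and then, are a little off and sometimes report something else, mostly with a low value. They report only what shows in the picture. A call takes as long as a camera call.
- nets.masks_of(camera, query): "region" (400x640 bool, what is visible of it) and "box" ([left, top, right, bottom] in pixels, round what is visible of it).
- nets.landmark_of(camera, query): "pixel" ([row, column] in pixels: a listed point, or the origin of a listed thing).
The state is a dict: "time": time; "qpos": joint angles; "qvel": joint speeds; "joint_efforts": joint torques, N m; "tool_pos": TCP position; "tool_rot": TCP orientation; "contact_force": force on the tool from outside, world axes, zero at the start; "torque": the same for the moment, N m; "opening": finger opening in m; "grip_force": force on a finger pad.
Only numpy, scipy, OpenCV 4.12 (cv2) and the standard library are available. Lean on these libraries where they do the work, as an engineer would, in place of code of your own. Each camera call takes 0.05 s, during which the arm holds its last target. There are 200 camera calls.

## Working session

There is one attempt and no reset: what is moved stays moved. The work goes in short steps, Python scripts to look and compute and a tool call to move; the robot and the scene stay as the last step left them, time stands still between calls to the robot, and variables do not carry over. Pictures are saved under pics/ and viewed, at most 14 in all, crops included, and the job is handed in when it is done.

Besides the shell and the picture viewer there is one more tool, called after "Call:" as name([rows], argument=value, ...), one row to a line, values as JSON. step_arm: Moves the arm, as the interface text tells. Its arguments: {"type":"object","properties":{"steps":{"type":"array","items":{"type":"object","properties":{"x":{"type":"number","minimum":-1,"maximum":1},"y":{"type":"number","minimum":-1,"maximum":1},"z":{"type":"number","minimum":-1,"maximum":1},"rx":{"type":"number","minimum":-1,"maximum":1},"ry":{"type":"number","minimum":-1,"maximum":1},"rz":{"type":"number","minimum":-1,"maximum":1},"claw":{"type":"number"}}}},"squeeze":{"type":"number"}},"required":["steps"]}

```bash
mkdir -p pics; python3 - <<'E'
from cell import robot, read_camera, camera_params
import cv2
for n in("top","side"):
    p,d=read_camera(n); cv2.imwrite(f"pics/{n}0.png",p); c=camera_params(n); print(n,c)
s=robot.observe(); print({k:s[k] for k in("time","tool_pos","tool_rot","opening","qpos")})
E
```

```text
top {'fx': 386.69725632546715, 'fy': 386.69725632546715, 'cx': 317.24186985780005, 'cy': 203.28043611555688, 'R': array([[-0.00983266, -0.99964267,  0.0248565 ],
       [-0.99911685,  0.0088059 , -0.04108498],
       [ 0.04085141, -0.02523853, -0.99884642]]), 't': array([-0.00748882,  0.53540581,  1.0145999 ])}
side {'fx': 391.6968763570498, 'fy': 391.6968763570498, 'cx': 317.8857434132325, 'cy': 201.6057794907053, 'R': array([[-0.99827238, -0.05592535,  0.01801686],
       [-0.05331799,  0.73340414, -0.67769872],
       [ 0.0246869 , -0.67748854, -0.73511893]]), 't': array([0.50258419, 0.08340666, 1.08623004])}
{'time': 0.1, 'tool_pos': array([0.18121313, 0.49234852, 0.22611302]), 'tool_rot': array([-3.14024595e+00, -1.76490626e-04,  2.78881243e+00]), 'opening': 0.09224615977856639, 'qpos': array([ 1.07199431e+00,  3.42645349e-01,  1.52493703e+00, -2.23045951e-05,
        1.27536833e+00, -1.46015402e-01])}
```

View pics/top0.png

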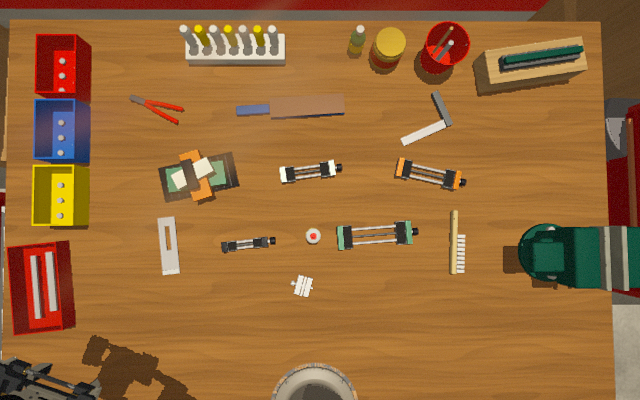

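View pics/side0.png

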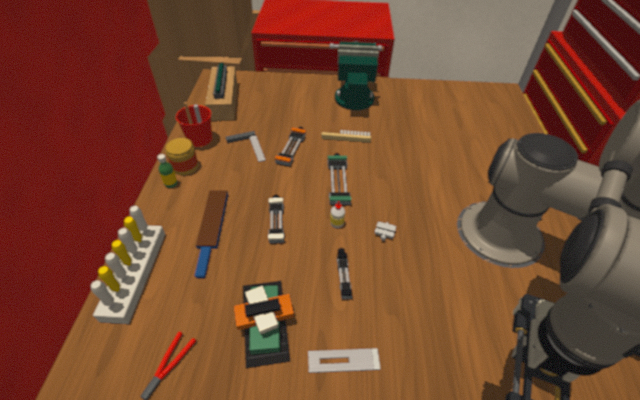

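```bash
cat > h.py <<'E'
from cell import robot, read_camera, camera_params, nets
import numpy as np, cv2
def cloud(n,d):
    c=camera_params(n); v,u=np.indices(d.shape)
    P=np.stack([(u-c["cx"])/c["fx"]*d,(v-c["cy"])/c["fy"]*d,d],-1)
    return (P-c["t"])@c["R"]          # R^T(P-t)
def ray(n,pix,z):
    c=camera_params(n); r,cc=pix
    w=np.array([(cc-c["cx"])/c["fx"],(r-c["cy"])/c["fy"],1])@c["R"]; o=-c["t"]@c["R"]
    return o+w*(z-o[2])/w[2]
def rect(P):
    (x,y),(a,b),t=cv2.minAreaRect((P[:,:2]*1000).astype(np.float32))
    if a<b: a,b,t=b,a,t+90
    return np.round([x,y,a,b,(t+90)%180-90],1)
E
python3 - <<'E'
from h import *
for n in("top","side"):
    p,d=read_camera(n); W=cloud(n,d); np.save(n+"W.npy",W); np.save(n+"p.npy",p)
    for q in["green_stone","orange_stone","white_stone","black_stone","green_holder","orange_holder","white_holder","black_holder","oil_bottle","plane_blade"]:
        m=nets.masks_of(n,q); l=nets.landmark_of(n,q)
        if not m: print(n,q,"none"); continue
        P=W[m[0]["region"]&(d>0)]; z=P[:,2]; 
        print(n,q,"%.2f"%m[0]["conf"],len(P),"z5/50/95",np.round(np.percentile(z,[5,50,95])*1000),rect(P), [(np.round(1000*ray(n,a["pixel"],.0 if 'holder' in q or q[0]+q[1] in('oi','pl') else .03)[:2]),round(a["conf"],2)) for a in l[:1]],[round(a["conf"],2) for a in m])
        np.save(f"m_{n}_{q}.npy",m[0]["region"])
E
```

```text
top green_stone 0.85 640 z5/50/95 [15. 28. 32.] [609.4 308.  160.5  67.  -81.5] [(array([609., 295.]), 0.94)] [0.85]
top orange_stone 0.57 546 z5/50/95 [38. 48. 51.] [606.2 304.3 124.6  64.5  17.5] [(array([612., 307.]), 0.71)] [0.57]
top white_stone 0.64 464 z5/50/95 [58. 64. 67.] [609.6 306.4 110.2  40.4 -62.6] [(array([615., 320.]), 0.75)] [0.64]
top black_stone 0.91 380 z5/50/95 [64. 76. 79.] [608.8 312.6  82.5  45.9  22.2] [(array([608., 316.]), 0.84)] [0.91, 0.58, 0.32]
top green_holder 0.83 934 z5/50/95 [ 6. 20. 29.] [ 451.6 -170.9  212.8   65.1  -85.8] [(array([ 454., -164.]), 0.59)] [0.83]
top orange_holder 0.98 914 z5/50/95 [10. 19. 28.] [ 611.9 -316.8  189.7   55.6   76.6] [(array([ 603., -302.]), 0.8)] [0.98, 0.56]
top white_holder 0.76 684 z5/50/95 [11. 20. 29.] [621.2   2.4 168.3  40.1 -82.4] [(array([612.,  19.]), 0.77)] [0.76]
top black_holder 0.90 482 z5/50/95 [ 2. 19. 28.] [432.4 168.4 138.8  29.2 -81.3] [(array([ 614., -305.]), 0.74)] [0.9, 0.54]
top oil_bottle 0.67 191 z5/50/95 [34. 60. 75.] [450.1  -0.   41.   36.1  -1. ] [(array([452.,  -2.]), 0.75)] [0.67]
top 
[... 647 characters left out ...]
452.9 -169.9  215.1   61.3  -85.8] [(array([ 463., -152.]), 0.89)] [0.64]
side orange_holder 0.60 420 z5/50/95 [ 8. 19. 29.] [ 608.6 -323.7  211.5   51.6   76.5] [(array([ 615., -325.]), 0.57)] [0.6]
side white_holder 0.89 578 z5/50/95 [ 2. 19. 28.] [ 6.232e+02 -4.000e-01  1.758e+02  4.180e+01 -8.210e+01] [(array([618.,  13.]), 0.75)] [0.89]
side black_holder 0.66 419 z5/50/95 [11. 20. 29.] [431.5 171.2 135.4  24.9 -83. ] [(array([424., 178.]), 0.57)] [0.66]
side oil_bottle 0.82 287 z5/50/95 [ 6. 45. 74.] [460.2 -20.3  86.7  35.5 -73.8] [(array([454.,   4.]), 0.59)] [0.82, 0.34]
side plane_blade 0.56 1410 z5/50/95 [0. 4. 6.] [427.9 378.8 151.6  49.9   6. ] [(array([435., 376.]), 0.9)] [0.56]
```

```bash
cat > fit.py <<'E'
from h import *
from scipy.optimize import minimize
S={"green":(150,62,25,166),"orange":(125,50,20,141),"white":(100,40,16,116),"black":(75,26,12,91)}
def loc(P,q):
    c,s=np.cos(q[2]),np.sin(q[2]); d=P[:,:2]-q[:2]
    return d@[c,s], d@[-s,c]
def hold(P,q,c):
    L,w,_,s=S[c]; x,y=loc(P,q); a=abs(x); i=abs(y)<w/2
    h=np.where(i&(a<s/2+14),np.where(a>s/2,28.,20.),0.)
    ok=~(i&(a<s/2-24))&~((x<-s/2-14)&(x>-s/2-40)&(abs(y)<15))
    return h,ok
def slab(P,q,c,ztop):
    L,w,*_=S[c]; x,y=loc(P,q); return (abs(x)<L/2)&(abs(y)<w/2)
def solve(f,q0):
    best=None
    for da in(-.1,0,.1):
        q=np.array(q0)+[0,0,da]
        for sc in(8,3,1):
            sim=np.vstack([q]+[q+e for e in np.diag([sc,sc,sc*.015])])
            r=minimize(f,q,method="Nelder-Mead",options=dict(initial_simplex=sim)); q=r.x
        if best is None or r.fun<best.fun: best=r
    return best
def fit_hold(P,c,q0):
    P=P[np.hypot(*(P[:,:2]-q0[:2]).T)<S[c][3]/2+45]
    def f(q):
        h,ok=hold(P,q,c); return np.mean(np.where(ok,np.minimum(abs(P[:,2]-h),8),1.5))
    return solve(f,q0)
def fit_slab(P,c,q0,zt,hi=9):
    # points at top height should be inside, points below outside, higher ignored
    P=P[np.hypot(*(P[:,:2]-q0[:2]).T)<S[c][0]/2+40]; P=P[P[:,2]<zt+hi]; t=S[c][2]
    on=abs(P[:,2]-zt)<4; lo=P[:,2]<zt-min(8,t*.6)
    def f(q):
        x,y=loc(P,q); L,w=S[c][:2]
        sd=np.maximum(abs(x)-L/2,abs(y)-w/2)      # soft edges
        return np.mean(on*np.clip(sd+2,0,8)+lo*np.clip(2-sd,0,8))
    return solve(f,q0)
E
cat > r1.py <<'E'
from fit import *
H={"green":(452,-165,94),"orange":(608,-308,77),"white":(620,12,98),"black":(431,178,98)}
St={"black":(609,306,18,77),"white":(612,306,-62.6,65),"orange":(609,303,18,49),"green":(609,306,-81,29)}
Ws={n:np.load(n+"W.npy").reshape(-1,3)*1000 for n in("top","side")}
Ws["both"]=np.vstack(list(Ws.values()))
for n,W in Ws.items():
    W=W[np.isfinite(W).all(1)]
    for c,(x,y,a) in H.items():
        r=min((fit_hold(W,c,(x,y,np.radians(a+k))) for k in(0,180)),key=lambda r:r.fun); print(n,c,"holder",r.x[:2].round(1),np.degrees(r.x[2]).round(1),round(r.fun,2))
    for c,(x,y,a,z) in St.items():
        r=fit_slab(W,c,(x,y,np.radians(a)),z); print(n,c,"stone",r.x[:2].round(1),np.degrees(r.x[2]).round(1),round(r.fun,2))
E
python3 r1.py
python3 - <<'E'
import cv2
a=cv2.resize(cv2.imread("pics/top0.png")[140:215,150:250],None,fx=5,fy=5,interpolation=2)
cv2.imwrite("pics/c1.png",a)
E
```

```text
top green holder [ 450.9 -162.3] 94.1 1.61
top orange holder [ 612.4 -308.2] 76.8 1.8
top white holder [620.2  12.9] 97.4 1.63
top black holder [429.9 179.2] 96.9 1.58
top black stone [609.2 307.1] 15.6 0.08
top white stone [613.  304.8] -62.2 0.11
top orange stone [610.2 300.8] 17.7 0.11
top green stone [609.1 305. ] -81.2 0.06
side green holder [ 452.3 -165.4] 274.3 1.57
side orange holder [ 610.9 -313.4] 256.5 1.79
side white holder [621.2   8.3] 277.8 1.47
side black holder [430.6 173.9] 276.8 1.39
side black stone [609.9 303.3] 16.3 0.16
side white stone [614.  298.8] -61.6 0.16
side orange stone [610.3 295.7] 17.8 0.25
side green stone [609.4 300.9] -81.4 0.08
both green holder [ 451.2 -162.3] 93.9 1.64
both orange holder [ 611.8 -310.4] 256.8 1.84
both white holder [621.   12.6] 97.4 1.61
both black holder [429.9 178.6] 96.7 1.51
both black stone [609.4 305.2] 16.4 0.15
both white stone [613.5 301.3] -61.7 0.16
both orange stone [610.5 297.2] 17.3 0.22
both green stone [609.3 302.2] -81.3 0.08
```

View pics/c1.png

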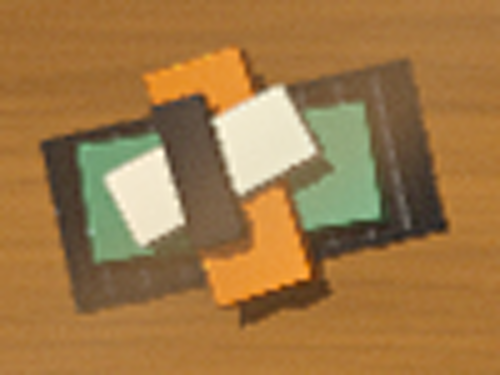

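```bash
cat > go.py <<'E'
import sys
from h import *
def go(x,y,z,yaw):
    s=robot.observe(); p=s["tool_pos"]*1000; r,pt,w=s["tool_rot"]; w0=np.degrees(w)
    R=cv2.Rodrigues(np.array([0,0,w]))[0]@cv2.Rodrigues(np.array([0,pt,0.]))[0]@cv2.Rodrigues(np.array([r,0,0.]))[0]
    d=R.T@(np.array([x,y,z])-p)/750; dy=(yaw-w0+180)%360-180
    if len(sys.argv)>5: dy=float(sys.argv[5])
    print("t",round(s["time"],2),"pos",p.round(1),"rpy",np.degrees(s["tool_rot"]).round(2),"F",s["contact_force"].round(1),"open",round(s["opening"]*1000,1),"grip",round(s["grip_force"],1))
    print("move xyz",d.round(4),"rz",round(-dy/45,3),"dyaw",round(dy,1))
go(*map(float,sys.argv[1:5]))
E
python3 go.py 609.5 305.2 140 196
```

```text
t 2.2 pos [181.4 492.7 226.7] rpy [180.     0.   159.79] F [-0.4 -0.5 -0. ] open 91.9 grip 0.0
move xyz [-0.622  -0.0374  0.1157] rz -0.805 dyaw 36.2
```

Call:
step_arm([
  {"x":-0.622,"y":-0.0374,"z":0.1157,"rz":-0.805,"claw":0.2},
  {"x":-0.622,"y":-0.0374,"z":0.1157,"rz":-0.805,"claw":0.2},
  {"x":-0.622,"y":-0.0374,"z":0.1157,"rz":-0.805,"claw":0.2},
  {"x":-0.622,"y":-0.0374,"z":0.1157,"rz":-0.805,"claw":0.2},
  {"x":-0.622,"y":-0.0374,"z":0.1157,"rz":-0.805,"claw":0.2},
  {"x":-0.622,"y":-0.0374,"z":0.1157,"rz":-0.805,"claw":0.2},
  {"x":-0.622,"y":-0.0374,"z":0.1157,"rz":-0.805,"claw":0.2},
  {"x":-0.622,"y":-0.0374,"z":0.1157,"rz":-0.805,"claw":0.2},
  {"x":-0.622,"y":-0.0374,"z":0.1157,"rz":-0.805,"claw":0.2},
  {"x":-0.622,"y":-0.0374,"z":0.1157,"rz":-0.805,"claw":0.2},
  {"x":-0.622,"y":-0.0374,"z":0.1157,"rz":-0.805,"claw":0.2},
  {"x":-0.622,"y":-0.0374,"z":0.1157,"rz":-0.805,"claw":0.2},
])

```text
$.steps[0]: bad value
```

```bash
python3 go.py 609.5 305.2 69 196; python3 - <<'E'
from h import *
o=[]
for n,(a,b,c,d) in (("side",(220,390,180,380)),("top",(120,240,130,290))):
    p,_=read_camera(n); o.append(cv2.resize(p[a:b,c:d],(600,int(600*(b-a)/(d-c)))))
cv2.imwrite("pics/a1.png",cv2.resize(np.vstack(o),None,fx=.62,fy=.62))
E
```

```text
t 2.2 pos [181.4 492.7 226.7] rpy [180.     0.   159.79] F [-0.4 -0.5 -0. ] open 91.9 grip 0.0
move xyz [-0.622  -0.0374  0.2104] rz -0.805 dyaw 36.2
```

View pics/a1.png

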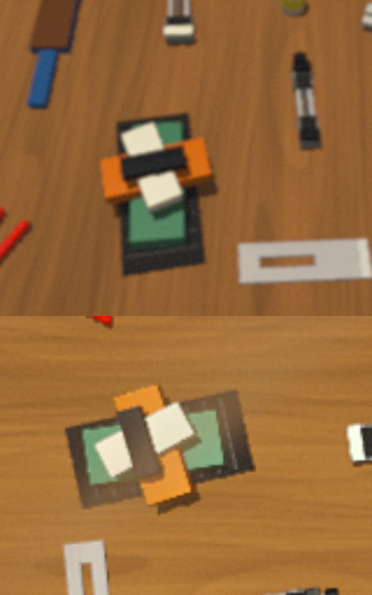

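The move was refused, and the picture shows the stack unchanged. I'll retry with all fields filled in and rounder numbers.

Call:
step_arm([
  {"x":-0.3,"y":-0.02,"z":0.06,"rx":0,"ry":0,"rz":-0.4,"claw":0.2},
  {"x":-0.62,"y":-0.04,"z":0.11,"rx":0,"ry":0,"rz":-0.8,"claw":0.2},
  {"x":-0.62,"y":-0.04,"z":0.11,"rx":0,"ry":0,"rz":-0.8,"claw":0.2},
  {"x":-0.62,"y":-0.04,"z":0.11,"rx":0,"ry":0,"rz":-0.8,"claw":0.2},
  {"x":-0.62,"y":-0.04,"z":0.11,"rx":0,"ry":0,"rz":-0.8,"claw":0.2},
  {"x":-0.62,"y":-0.04,"z":0.11,"rx":0,"ry":0,"rz":-0.8,"claw":0.2},
  {"x":-0.62,"y":-0.04,"z":0.11,"rx":0,"ry":0,"rz":-0.8,"claw":0.2},
  {"x":-0.62,"y":-0.04,"z":0.11,"rx":0,"ry":0,"rz":-0.8,"claw":0.2},
  {"x":-0.62,"y":-0.04,"z":0.11,"rx":0,"ry":0,"rz":-0.8,"claw":0.2},
  {"x":-0.62,"y":-0.04,"z":0.11,"rx":0,"ry":0,"rz":-0.8,"claw":0.2},
  {"x":-0.62,"y":-0.04,"z":0.11,"rx":0,"ry":0,"rz":-0.8,"claw":0.2},
  {"x":-0.62,"y":-0.04,"z":0.11,"rx":0,"ry":0,"rz":-0.8,"claw":0.2},
])

```text
time: 3.3
tool_pos: [0.6099, 0.3018, 0.1433]
tool_rot: [-3.141, 0.0, -2.867]
contact_force: [-0.2, 0.4, 0.5]
opening: 0.0552
grip_force: 0.0
```

```bash
python3 go.py 609.5 305.2 69 196
```

```text
t 3.3 pos [609.9 301.8 143.3] rpy [-179.98    0.   -164.29] F [-0.2  0.4  0.5] open 55.2 grip 0.0
move xyz [-0.0007  0.0045  0.0991] rz -0.007 dyaw 0.3
```

Call:
step_arm([
  {"x":-0.001,"y":0.005,"z":0.03,"rz":0,"claw":0.2},
  {"x":-0.001,"y":0.005,"z":0.06,"rz":0,"claw":0.2},
  {"x":-0.001,"y":0.005,"z":0.08,"rz":0,"claw":0.2},
  {"x":-0.001,"y":0.005,"z":0.09,"rz":0,"claw":0.2},
  {"x":-0.001,"y":0.005,"z":0.095,"rz":0,"claw":0.2},
  {"x":-0.001,"y":0.005,"z":0.1,"rz":0,"claw":0.2},
  {"x":-0.001,"y":0.005,"z":0.1,"rz":0,"claw":0.2},
])

```text
$.steps[0]: bad value
```

```bash
python3 go.py 609.5 305.2 68 196;  python3 - <<'E'
from h import *
o=[]
for n,(a,b,c,d) in (("side",(240,370,190,350)),("top",(130,220,140,260))):
    p,_=read_camera(n); o.append(cv2.resize(p[a:b,c:d],(480,int(480*(b-a)/(d-c)))))
cv2.imwrite("pics/a2.png",cv2.resize(np.vstack(o),None,fx=.75,fy=.75))
E
```

```text
t 3.3 pos [609.9 301.8 143.3] rpy [-179.98    0.   -164.29] F [-0.2  0.4  0.5] open 55.2 grip 0.0
move xyz [-0.0007  0.0045  0.1004] rz -0.007 dyaw 0.3
```

View pics/a2.png

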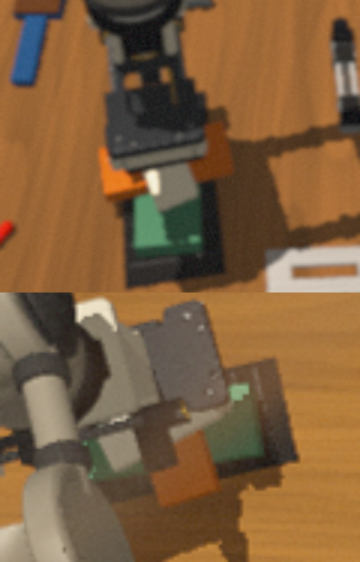

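The picture shows the gripper hovering over the stack, but it hides the stones. All six fields seem to be required, so I'll include rx and ry.

Call:
step_arm([
  {"x":-0.001,"y":0.005,"z":0.03,"rx":0,"ry":0,"rz":0,"claw":0.2},
  {"x":-0.001,"y":0.005,"z":0.06,"rx":0,"ry":0,"rz":0,"claw":0.2},
  {"x":-0.001,"y":0.005,"z":0.08,"rx":0,"ry":0,"rz":0,"claw":0.2},
  {"x":-0.001,"y":0.005,"z":0.09,"rx":0,"ry":0,"rz":0,"claw":0.2},
  {"x":-0.001,"y":0.005,"z":0.095,"rx":0,"ry":0,"rz":0,"claw":0.2},
  {"x":-0.001,"y":0.005,"z":0.1,"rx":0,"ry":0,"rz":0,"claw":0.2},
  {"x":-0.001,"y":0.005,"z":0.1,"rx":0,"ry":0,"rz":0,"claw":0.2},
])

```text
time: 3.98
tool_pos: [0.6072, 0.308, 0.0695]
tool_rot: [3.141, 0.001, -2.866]
contact_force: [1.0, 0.3, 0.5]
opening: 0.0551
grip_force: 0.0
```

```bash
python3 go.py 609.5 305.2 68 196
```

```text
t 3.98 pos [607.2 308.   69.5] rpy [ 1.7999e+02  3.0000e-02 -1.6420e+02] F [1.  0.3 0.5] open 55.1 grip 0.0
move xyz [-0.002  -0.0044  0.0021] rz -0.004 dyaw 0.2
```

Call:
step_arm([
  {"x":-0.002,"y":-0.004,"z":0.001,"rx":0,"ry":0,"rz":0,"claw":0.2},
  {"x":-0.002,"y":-0.004,"z":0.001,"rx":0,"ry":0,"rz":0,"claw":0.2},
  {"x":-0.002,"y":-0.004,"z":0.001,"rx":0,"ry":0,"rz":0,"claw":-0.1},
  {"x":-0.002,"y":-0.004,"z":0.001,"rx":0,"ry":0,"rz":0,"claw":-0.3},
  {"x":-0.002,"y":-0.004,"z":0.001,"rx":0,"ry":0,"rz":0,"claw":-0.45},
  {"x":-0.002,"y":-0.004,"z":0.001,"rx":0,"ry":0,"rz":0,"claw":-0.6},
  {"x":-0.002,"y":-0.004,"z":0.001,"rx":0,"ry":0,"rz":0,"claw":-1},
  {"x":-0.002,"y":-0.004,"z":0.001,"rx":0,"ry":0,"rz":0,"claw":-1},
  {"x":-0.002,"y":-0.004,"z":0.001,"rx":0,"ry":0,"rz":0,"claw":-1},
  {"x":-0.002,"y":-0.004,"z":0.001,"rx":0,"ry":0,"rz":0,"claw":-1},
], squeeze=15)

```text
time: 4.82
tool_pos: [0.6094, 0.3053, 0.0686]
tool_rot: [3.141, 0.0, -2.866]
contact_force: [-0.1, 0.3, 0.1]
opening: 0.0258
grip_force: 14.9
```

```bash
python3 go.py 430.2 176.6 200 96.9
```

```text
t 4.82 pos [609.4 305.3  68.6] rpy [ 1.7999e+02  1.0000e-02 -1.6421e+02] F [-0.1  0.3  0.1] open 25.8 grip 14.9
move xyz [ 0.2765 -0.1001 -0.1753] rz 2.197 dyaw -98.9
```

Call:
step_arm([
  {"x":0,"y":0,"z":-0.01,"rx":0,"ry":0,"rz":0,"claw":-1},
  {"x":0,"y":0,"z":-0.03,"rx":0,"ry":0,"rz":0,"claw":-1},
  {"x":0,"y":0,"z":-0.06,"rx":0,"ry":0,"rz":0,"claw":-1},
  {"x":0,"y":0,"z":-0.1,"rx":0,"ry":0,"rz":0.05,"claw":-1},
  {"x":0.03,"y":-0.01,"z":-0.13,"rx":0,"ry":0,"rz":0.15,"claw":-1},
  {"x":0.06,"y":-0.02,"z":-0.16,"rx":0,"ry":0,"rz":0.3,"claw":-1},
  {"x":0.1,"y":-0.04,"z":-0.17,"rx":0,"ry":0,"rz":0.45,"claw":-1},
  {"x":0.14,"y":-0.05,"z":-0.17,"rx":0,"ry":0,"rz":0.6,"claw":-1},
  {"x":0.18,"y":-0.065,"z":-0.17,"rx":0,"ry":0,"rz":0.75,"claw":-1},
  {"x":0.22,"y":-0.08,"z":-0.17,"rx":0,"ry":0,"rz":0.87,"claw":-1},
  {"x":0.25,"y":-0.09,"z":-0.17,"rx":0,"ry":0,"rz":0.95,"claw":-1},
  {"x":0.27,"y":-0.1,"z":-0.17,"rx":0,"ry":0,"rz":1,"claw":-1},
], squeeze=25)

```text
time: 5.82
tool_pos: [0.4326, 0.177, 0.1966]
tool_rot: [-3.141, -0.0, 2.628]
contact_force: [0.8, -1.2, -0.2]
opening: 0.0257
grip_force: 24.9
```

```bash
python3 go.py 430.2 176.6 120 96.9
```

```text
t 5.82 pos [432.6 177.  196.6] rpy [-1.7999e+02 -1.0000e-02  1.5059e+02] F [ 0.8 -1.2 -0.2] open 25.7 grip 24.9
move xyz [ 0.0025 -0.0021  0.1022] rz 1.193 dyaw -53.7
```

Call:
step_arm([
  {"x":0,"y":0,"z":0,"rx":0,"ry":0,"rz":0.1,"claw":-1},
  {"x":0,"y":0,"z":0.01,"rx":0,"ry":0,"rz":0.25,"claw":-1},
  {"x":0,"y":0,"z":0.02,"rx":0,"ry":0,"rz":0.4,"claw":-1},
  {"x":0,"y":0,"z":0.03,"rx":0,"ry":0,"rz":0.55,"claw":-1},
  {"x":0,"y":0,"z":0.05,"rx":0,"ry":0,"rz":0.7,"claw":-1},
  {"x":0,"y":0,"z":0.07,"rx":0,"ry":0,"rz":0.85,"claw":-1},
  {"x":0,"y":0,"z":0.09,"rx":0,"ry":0,"rz":0.95,"claw":-1},
  {"x":0,"y":0,"z":0.1,"rx":0,"ry":0,"rz":1,"claw":-1},
  {"x":0,"y":0,"z":0.1,"rx":0,"ry":0,"rz":1,"claw":-1},
  {"x":0,"y":0,"z":0.1,"rx":0,"ry":0,"rz":1,"claw":-1},
])

```text
time: 6.65
tool_pos: [0.4349, 0.178, 0.1213]
tool_rot: [-3.141, -0.0, 1.848]
contact_force: [-0.5, 0.2, -0.5]
opening: 0.0256
grip_force: 24.9
```

```bash
python3 go.py 430.2 176.6 60 96.9
```

```text
t 6.65 pos [434.9 178.  121.3] rpy [-179.99   -0.    105.87] F [-0.5  0.2 -0.5] open 25.6 grip 24.9
move xyz [-0.     -0.0065  0.0817] rz 0.199 dyaw -9.0
```

Call:
step_arm([
  {"x":0,"y":-0.006,"z":0.02,"rx":0,"ry":0,"rz":0.1,"claw":-1},
  {"x":0,"y":-0.006,"z":0.05,"rx":0,"ry":0,"rz":0.2,"claw":-1},
  {"x":0,"y":-0.006,"z":0.07,"rx":0,"ry":0,"rz":0.2,"claw":-1},
  {"x":0,"y":-0.006,"z":0.08,"rx":0,"ry":0,"rz":0.2,"claw":-1},
  {"x":0,"y":-0.006,"z":0.08,"rx":0,"ry":0,"rz":0.2,"claw":-1},
  {"x":0,"y":-0.006,"z":0.08,"rx":0,"ry":0,"rz":0.2,"claw":-1},
])

```text
time: 7.15
tool_pos: [0.4311, 0.1769, 0.0617]
tool_rot: [3.141, -0.0, 1.69]
contact_force: [0.4, -0.1, -0.8]
opening: 0.0257
grip_force: 24.9
```

```bash
python3 go.py 430.2 176.6 24.5 96.9;  python3 - <<'E'
from h import *
o=[]
for n,(a,b,c,d) in (("side",(210,330,290,410)),("top",(190,290,190,310))):
    p,_=read_camera(n); o.append(cv2.resize(p[a:b,c:d],(390,390)))
cv2.imwrite("pics/a3.png",np.hstack(o))
E
```

```text
t 7.15 pos [431.1 176.9  61.7] rpy [ 1.7995e+02 -1.0000e-02  9.6840e+01] F [ 0.4 -0.1 -0.8] open 25.7 grip 24.9
move xyz [-0.0002 -0.0013  0.0496] rz -0.001 dyaw 0.1
```

View pics/a3.png

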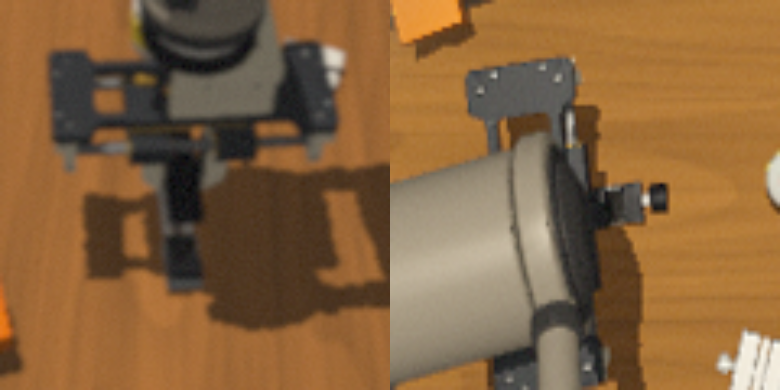

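The crops show the black stone held in line above the black holder, which sits at about (183, 230) in the left crop. I'll lower it slowly.

Call:
step_arm([
  {"x":0,"y":-0.001,"z":0.015,"rx":0,"ry":0,"rz":0,"claw":-1},
  {"x":0,"y":-0.001,"z":0.028,"rx":0,"ry":0,"rz":0,"claw":-1},
  {"x":0,"y":-0.001,"z":0.036,"rx":0,"ry":0,"rz":0,"claw":-1},
  {"x":0,"y":-0.001,"z":0.041,"rx":0,"ry":0,"rz":0,"claw":-1},
  {"x":0,"y":-0.001,"z":0.044,"rx":0,"ry":0,"rz":0,"claw":-1},
  {"x":0,"y":-0.001,"z":0.047,"rx":0,"ry":0,"rz":0,"claw":-1},
  {"x":0,"y":-0.001,"z":0.049,"rx":0,"ry":0,"rz":0,"claw":-1},
  {"x":0,"y":-0.001,"z":0.049,"rx":0,"ry":0,"rz":0,"claw":-1},
  {"x":0,"y":-0.001,"z":0.05,"rx":0,"ry":0,"rz":0,"claw":-1},
  {"x":0,"y":-0.001,"z":0.05,"rx":0,"ry":0,"rz":0,"claw":-1},
])

```text
time: 8.08
tool_pos: [0.4299, 0.1767, 0.0236]
tool_rot: [3.141, -0.0, 1.689]
contact_force: [0.2, 0.2, -0.6]
opening: 0.0254
grip_force: 24.9
```

```bash
python3 go.py 430.2 176.6 23.5 96.9
```

```text
t 8.08 pos [429.9 176.7  23.6] rpy [ 1.7998e+02 -1.0000e-02  9.6780e+01] F [ 0.2  0.2 -0.6] open 25.4 grip 24.9
move xyz [-0.0001  0.0003  0.0001] rz -0.003 dyaw 0.1
```

Call:
step_arm([
  {"x":0,"y":0,"z":0.001,"rx":0,"ry":0,"rz":0,"claw":-1},
  {"x":0,"y":0,"z":0.001,"rx":0,"ry":0,"rz":0,"claw":-1},
  {"x":0,"y":0,"z":0.001,"rx":0,"ry":0,"rz":0,"claw":-1},
])

```text
time: 8.33
tool_pos: [0.43, 0.1767, 0.0235]
tool_rot: [3.141, -0.0, 1.689]
contact_force: [-1.4, 0.2, 8.2]
opening: 0.0255
grip_force: 24.9
```

Call:
step_arm([
  {"x":0,"y":0,"z":0,"rx":0,"ry":0,"rz":0,"claw":-0.35},
  {"x":0,"y":0,"z":0,"rx":0,"ry":0,"rz":0,"claw":-0.2},
  {"x":0,"y":0,"z":0,"rx":0,"ry":0,"rz":0,"claw":0},
  {"x":0,"y":0,"z":0,"rx":0,"ry":0,"rz":0,"claw":0.2},
  {"x":0,"y":0,"z":-0.02,"rx":0,"ry":0,"rz":0,"claw":0.4},
  {"x":0,"y":0,"z":-0.06,"rx":0,"ry":0,"rz":0,"claw":0.5},
  {"x":0,"y":0,"z":-0.11,"rx":0,"ry":0,"rz":0,"claw":0.5},
  {"x":0,"y":0,"z":-0.16,"rx":0,"ry":0,"rz":0,"claw":0.5},
  {"x":0,"y":0,"z":-0.2,"rx":0,"ry":0,"rz":0,"claw":0.5},
  {"x":0,"y":0,"z":-0.2,"rx":0,"ry":0,"rz":0,"claw":0.5},
  {"x":0,"y":0,"z":-0.2,"rx":0,"ry":0,"rz":0,"claw":0.5},
])

```text
time: 9.25
tool_pos: [0.4307, 0.1769, 0.1742]
tool_rot: [3.137, -0.001, 1.689]
contact_force: [-0.4, 0.3, -0.7]
opening: 0.0692
grip_force: 0.0
```

```bash
python3 go.py 613.5 301.8 110 118
```

```text
t 9.25 pos [430.7 176.9 174.2] rpy [ 1.7976e+02 -3.0000e-02  9.6790e+01] F [-0.4  0.3 -0.7] open 69.2 grip 0.0
move xyz [0.1366 0.2613 0.0868] rz -0.471 dyaw 21.2
```

Call:
step_arm([
  {"x":0.136,"y":0.262,"z":0.02,"rx":0,"ry":0,"rz":-0.47,"claw":0.5},
  {"x":0.136,"y":0.262,"z":0.02,"rx":0,"ry":0,"rz":-0.47,"claw":0.5},
  {"x":0.136,"y":0.262,"z":0.02,"rx":0,"ry":0,"rz":-0.47,"claw":0.5},
  {"x":0.136,"y":0.262,"z":0.03,"rx":0,"ry":0,"rz":-0.47,"claw":0.5},
  {"x":0.136,"y":0.262,"z":0.04,"rx":0,"ry":0,"rz":-0.47,"claw":0.5},
  {"x":0.136,"y":0.262,"z":0.06,"rx":0,"ry":0,"rz":-0.47,"claw":0.5},
  {"x":0.136,"y":0.262,"z":0.08,"rx":0,"ry":0,"rz":-0.47,"claw":0.5},
  {"x":0.136,"y":0.262,"z":0.08,"rx":0,"ry":0,"rz":-0.47,"claw":0.5},
  {"x":0.136,"y":0.262,"z":0.08,"rx":0,"ry":0,"rz":-0.47,"claw":0.5},
  {"x":0.136,"y":0.262,"z":0.08,"rx":0,"ry":0,"rz":-0.47,"claw":0.5},
  {"x":0.136,"y":0.262,"z":0.08,"rx":0,"ry":0,"rz":-0.47,"claw":0.5},
  {"x":0.136,"y":0.262,"z":0.08,"rx":0,"ry":0,"rz":-0.47,"claw":0.5},
])

```text
time: 10.25
tool_pos: [0.6132, 0.3011, 0.1143]
tool_rot: [3.139, 0.0, 2.058]
contact_force: [-1.7, 0.4, 0.2]
opening: 0.069
grip_force: 0.0
```

```bash
python3 go.py 613.5 301.8 51.5 118; python3 - <<'E'
from fit import *
for n in("top","side"):
    p,d=read_camera(n); W=cloud(n,d).reshape(-1,3)*1000
    r=fit_slab(W,"black",(430,177,np.radians(97)),32); print(n,"black",r.x[:2].round(1),np.degrees(r.x[2]).round(1),round(r.fun,2))
    r=fit_slab(W,"white",(613.5,302,np.radians(118)),65); print(n,"white",r.x[:2].round(1),np.degrees(r.x[2]).round(1),round(r.fun,2))
    cv2.imwrite(f"pics/b_{n}.png",cv2.resize(p[200:350,170:410],None,fx=3,fy=3,interpolation=2))
E
```

```text
t 10.25 pos [613.2 301.1 114.3] rpy [1.7987e+02 2.0000e-02 1.1792e+02] F [-1.7  0.4  0.2] open 69.0 grip 0.0
move xyz [0.0007 0.0006 0.0837] rz -0.002 dyaw 0.1
top black [428.4 178.2] 97.3 0.18
top white [613.2 304.8] 117.4 0.1
side black [428.7 176.6] 96.7 0.19
side white [614.1 298.6] 117.6 0.14
```

View pics/b_side.png

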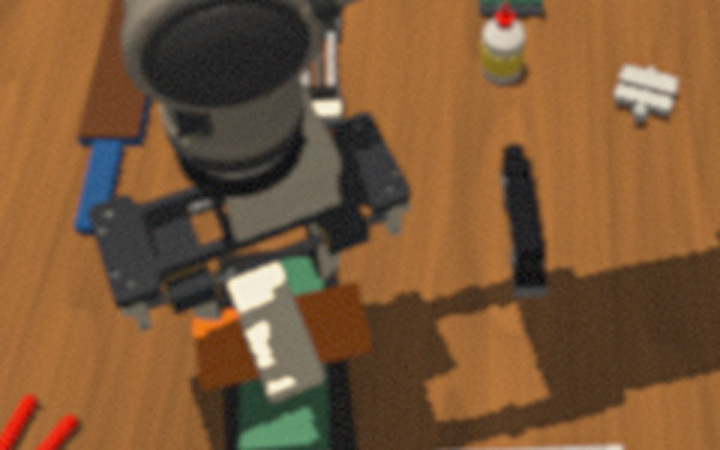

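The side view shows the black stone seated on its holder, at about (525, 220), and the white stone undisturbed. I'll grasp the white one now.

Call:
step_arm([
  {"x":0.001,"y":0,"z":0.03,"rx":0,"ry":0,"rz":0,"claw":0.5},
  {"x":0.001,"y":0,"z":0.055,"rx":0,"ry":0,"rz":0,"claw":0.5},
  {"x":0.001,"y":0,"z":0.07,"rx":0,"ry":0,"rz":0,"claw":0.5},
  {"x":0.001,"y":0,"z":0.077,"rx":0,"ry":0,"rz":0,"claw":0.5},
  {"x":0.001,"y":0,"z":0.08,"rx":0,"ry":0,"rz":0,"claw":0.4},
  {"x":0.001,"y":0,"z":0.08,"rx":0,"ry":0,"rz":0,"claw":0.2},
  {"x":0.001,"y":0,"z":0.08,"rx":0,"ry":0,"rz":0,"claw":0},
  {"x":0.001,"y":0,"z":0.08,"rx":0,"ry":0,"rz":0,"claw":-0.2},
  {"x":0.001,"y":0,"z":0.08,"rx":0,"ry":0,"rz":0,"claw":-1},
  {"x":0.001,"y":0,"z":0.08,"rx":0,"ry":0,"rz":0,"claw":-1},
  {"x":0.001,"y":0,"z":0.08,"rx":0,"ry":0,"rz":0,"claw":-1},
], squeeze=15)

```text
time: 11.27
tool_pos: [0.613, 0.302, 0.0536]
tool_rot: [3.14, 0.0, 2.058]
contact_force: [-0.4, 0.4, 3.0]
opening: 0.0397
grip_force: 15.0
```

```bash
python3 go.py 620.7 10.6 120 97.6
```

```text
t 11.27 pos [613.  302.   53.6] rpy [1.7991e+02 1.0000e-02 1.1794e+02] F [-0.4  0.4  3. ] open 39.7 grip 15.0
move xyz [-0.348  -0.1728 -0.0887] rz 0.452 dyaw -20.3
```

Call:
step_arm([
  {"x":0,"y":0,"z":-0.01,"rx":0,"ry":0,"rz":0,"claw":-1},
  {"x":0,"y":0,"z":-0.03,"rx":0,"ry":0,"rz":0,"claw":-1},
  {"x":0,"y":0,"z":-0.06,"rx":0,"ry":0,"rz":0,"claw":-1},
  {"x":-0.02,"y":-0.01,"z":-0.1,"rx":0,"ry":0,"rz":0,"claw":-1},
  {"x":-0.05,"y":-0.025,"z":-0.12,"rx":0,"ry":0,"rz":0.05,"claw":-1},
  {"x":-0.09,"y":-0.045,"z":-0.13,"rx":0,"ry":0,"rz":0.1,"claw":-1},
  {"x":-0.135,"y":-0.067,"z":-0.13,"rx":0,"ry":0,"rz":0.2,"claw":-1},
  {"x":-0.18,"y":-0.09,"z":-0.13,"rx":0,"ry":0,"rz":0.3,"claw":-1},
  {"x":-0.225,"y":-0.11,"z":-0.12,"rx":0,"ry":0,"rz":0.35,"claw":-1},
  {"x":-0.27,"y":-0.135,"z":-0.11,"rx":0,"ry":0,"rz":0.4,"claw":-1},
  {"x":-0.31,"y":-0.155,"z":-0.1,"rx":0,"ry":0,"rz":0.45,"claw":-1},
  {"x":-0.33,"y":-0.165,"z":-0.09,"rx":0,"ry":0,"rz":0.45,"claw":-1},
], squeeze=25)

```text
time: 12.27
tool_pos: [0.6189, 0.021, 0.1202]
tool_rot: [-3.141, 0.001, 1.7]
contact_force: [0.8, -1.0, -1.6]
opening: 0.0396
grip_force: 25.0
```

Call:
step_arm([
  {"x":-0.01,"y":-0.005,"z":0.02,"rx":0,"ry":0,"rz":0,"claw":-1},
  {"x":-0.01,"y":-0.005,"z":0.04,"rx":0,"ry":0,"rz":0,"claw":-1},
  {"x":-0.01,"y":-0.005,"z":0.05,"rx":0,"ry":0,"rz":0,"claw":-1},
  {"x":-0.01,"y":-0.005,"z":0.06,"rx":0,"ry":0,"rz":0,"claw":-1},
  {"x":-0.01,"y":-0.005,"z":0.06,"rx":0,"ry":0,"rz":0,"claw":-1},
  {"x":-0.01,"y":-0.005,"z":0.06,"rx":0,"ry":0,"rz":0,"claw":-1},
])

```text
time: 12.77
tool_pos: [0.6165, 0.0178, 0.0753]
tool_rot: [-3.141, -0.0, 1.706]
contact_force: [0.1, 0.1, -1.7]
opening: 0.0401
grip_force: 25.0
```

```bash
python3 go.py 620.7 10.6 25.3 97.6
```

```text
t 12.77 pos [616.5  17.8  75.3] rpy [-1.7999e+02 -1.0000e-02  9.7730e+01] F [ 0.1  0.1 -1.7] open 40.1 grip 25.0
move xyz [-0.0102  0.0042  0.0667] rz 0.003 dyaw -0.1
```

Call:
step_arm([
  {"x":-0.01,"y":0.004,"z":0.005,"rx":0,"ry":0,"rz":0,"claw":-1},
  {"x":-0.01,"y":0.004,"z":0.015,"rx":0,"ry":0,"rz":0,"claw":-1},
  {"x":-0.01,"y":0.004,"z":0.03,"rx":0,"ry":0,"rz":0,"claw":-1},
  {"x":-0.01,"y":0.004,"z":0.045,"rx":0,"ry":0,"rz":0,"claw":-1},
  {"x":-0.01,"y":0.004,"z":0.055,"rx":0,"ry":0,"rz":0,"claw":-1},
  {"x":-0.01,"y":0.004,"z":0.06,"rx":0,"ry":0,"rz":0,"claw":-1},
  {"x":-0.01,"y":0.004,"z":0.063,"rx":0,"ry":0,"rz":0,"claw":-1},
  {"x":-0.01,"y":0.004,"z":0.065,"rx":0,"ry":0,"rz":0,"claw":-1},
  {"x":-0.01,"y":0.004,"z":0.066,"rx":0,"ry":0,"rz":0,"claw":-1},
  {"x":-0.01,"y":0.004,"z":0.067,"rx":0,"ry":0,"rz":0,"claw":-1},
  {"x":-0.01,"y":0.004,"z":0.067,"rx":0,"ry":0,"rz":0,"claw":-1},
])

```text
time: 13.68
tool_pos: [0.6206, 0.0102, 0.0252]
tool_rot: [3.141, 0.0, 1.705]
contact_force: [0.5, 0.6, -1.3]
opening: 0.0396
grip_force: 25.0
```

```bash
python3 go.py 620.7 10.6 24.6 97.6
```

```text
t 13.68 pos [620.6  10.2  25.2] rpy [179.96   0.    97.69] F [ 0.5  0.6 -1.3] open 39.6 grip 25.0
move xyz [0.0005 0.0002 0.0008] rz 0.002 dyaw -0.1
```

Call:
step_arm([
  {"x":0,"y":0,"z":0.001,"rx":0,"ry":0,"rz":0,"claw":-1},
  {"x":0,"y":0,"z":0.001,"rx":0,"ry":0,"rz":0,"claw":-1},
  {"x":0,"y":0,"z":0.001,"rx":0,"ry":0,"rz":0,"claw":-1},
])

```text
time: 13.93
tool_pos: [0.6207, 0.0102, 0.0246]
tool_rot: [3.141, 0.0, 1.705]
contact_force: [0.5, -0.2, 1.9]
opening: 0.0395
grip_force: 25.0
```

Call:
step_arm([
  {"x":0,"y":0,"z":0,"rx":0,"ry":0,"rz":0,"claw":-0.05},
  {"x":0,"y":0,"z":0,"rx":0,"ry":0,"rz":0,"claw":0.1},
  {"x":0,"y":0,"z":0,"rx":0,"ry":0,"rz":0,"claw":0.3},
  {"x":0,"y":0,"z":0,"rx":0,"ry":0,"rz":0,"claw":0.5},
  {"x":0,"y":0,"z":-0.02,"rx":0,"ry":0,"rz":0,"claw":0.7},
  {"x":0,"y":0,"z":-0.06,"rx":0,"ry":0,"rz":0,"claw":0.7},
  {"x":0,"y":0,"z":-0.11,"rx":0,"ry":0,"rz":0,"claw":0.7},
  {"x":0,"y":0,"z":-0.15,"rx":0,"ry":0,"rz":0,"claw":0.7},
  {"x":0,"y":0,"z":-0.15,"rx":0,"ry":0,"rz":0,"claw":0.7},
  {"x":0,"y":0,"z":-0.15,"rx":0,"ry":0,"rz":0,"claw":0.7},
])

```text
time: 14.77
tool_pos: [0.6215, 0.0101, 0.1389]
tool_rot: [3.137, 0.001, 1.705]
contact_force: [-0.5, 0.1, -0.5]
opening: 0.0778
grip_force: 0.0
```

```bash
python3 go.py 610.3 298.2 110 17.7
```

```text
t 14.77 pos [621.5  10.1 138.9] rpy [1.7974e+02 6.0000e-02 9.7690e+01] F [-0.5  0.1 -0.5] open 77.8 grip 0.0
move xyz [0.3827 0.0364 0.0383] rz 1.778 dyaw -80.0
```

Call:
step_arm([
  {"x":0.383,"y":0.036,"z":0,"rx":0,"ry":0,"rz":1,"claw":0.7},
  {"x":0.383,"y":0.036,"z":0,"rx":0,"ry":0,"rz":1,"claw":0.7},
  {"x":0.383,"y":0.036,"z":0,"rx":0,"ry":0,"rz":1,"claw":0.7},
  {"x":0.383,"y":0.036,"z":0,"rx":0,"ry":0,"rz":1,"claw":0.7},
  {"x":0.383,"y":0.036,"z":0,"rx":0,"ry":0,"rz":1,"claw":0.7},
  {"x":0.383,"y":0.036,"z":0,"rx":0,"ry":0,"rz":1,"claw":0.7},
  {"x":0.383,"y":0.036,"z":0,"rx":0,"ry":0,"rz":1,"claw":0.7},
  {"x":0.383,"y":0.036,"z":0,"rx":0,"ry":0,"rz":1,"claw":0.7},
  {"x":0.383,"y":0.036,"z":0,"rx":0,"ry":0,"rz":1,"claw":0.7},
])

```text
time: 15.52
tool_pos: [0.607, 0.3013, 0.1344]
tool_rot: [-3.14, 0.002, 0.925]
contact_force: [-0.6, -1.1, -0.9]
opening: 0.0781
grip_force: 0.0
```

Call:
step_arm([
  {"x":0,"y":0,"z":0.01,"rx":0,"ry":0,"rz":0.78,"claw":0.7},
  {"x":0,"y":0,"z":0.02,"rx":0,"ry":0,"rz":0.78,"claw":0.7},
  {"x":0,"y":0,"z":0.03,"rx":0,"ry":0,"rz":0.78,"claw":0.7},
  {"x":0,"y":0,"z":0.03,"rx":0,"ry":0,"rz":0.78,"claw":0.7},
  {"x":0,"y":0,"z":0.03,"rx":0,"ry":0,"rz":0.78,"claw":0.7},
  {"x":0,"y":0,"z":0.03,"rx":0,"ry":0,"rz":0.78,"claw":0.7},
  {"x":0,"y":0,"z":0.03,"rx":0,"ry":0,"rz":0.78,"claw":0.7},
  {"x":0,"y":0,"z":0.03,"rx":0,"ry":0,"rz":0.78,"claw":0.7},
])

```text
time: 16.18
tool_pos: [0.6088, 0.2973, 0.1138]
tool_rot: [3.141, 0.001, 0.309]
contact_force: [-0.0, -0.6, -0.4]
opening: 0.0783
grip_force: 0.0
```

```bash
python3 go.py 610.3 298.2 34 17.7; python3 - <<'E'
from fit import *
for n in("top","side"):
    p,d=read_camera(n); W=cloud(n,d).reshape(-1,3)*1000
    r=fit_slab(W,"white",(621,11,np.radians(97)),36); print(n,"white",r.x[:2].round(1),np.degrees(r.x[2]).round(1),round(r.fun,2))
    r=fit_slab(W,"orange",(610,298,np.radians(17)),49); print(n,"orange",r.x[:2].round(1),np.degrees(r.x[2]).round(1),round(r.fun,2))
E
```

```text
t 16.18 pos [608.8 297.3 113.8] rpy [1.7999e+02 5.0000e-02 1.7730e+01] F [-0.  -0.6 -0.4] open 78.3 grip 0.0
move xyz [ 0.0023 -0.0006  0.1064] rz 0.001 dyaw -0.0
top white [621.4  10.5] 97.6 0.05
top orange [610.5 300.4] 16.5 0.1
side white [621.6   8.9] 98.8 0.11
side orange [610.1 296. ] 17.8 0.29
```

Call:
step_arm([
  {"x":0.002,"y":-0.001,"z":0.03,"rx":0,"ry":0,"rz":0,"claw":0.7},
  {"x":0.002,"y":-0.001,"z":0.06,"rx":0,"ry":0,"rz":0,"claw":0.7},
  {"x":0.002,"y":-0.001,"z":0.08,"rx":0,"ry":0,"rz":0,"claw":0.7},
  {"x":0.002,"y":-0.001,"z":0.095,"rx":0,"ry":0,"rz":0,"claw":0.7},
  {"x":0.002,"y":-0.001,"z":0.102,"rx":0,"ry":0,"rz":0,"claw":0.6},
  {"x":0.002,"y":-0.001,"z":0.106,"rx":0,"ry":0,"rz":0,"claw":0.5},
  {"x":0.002,"y":-0.001,"z":0.106,"rx":0,"ry":0,"rz":0,"claw":0.3},
  {"x":0.002,"y":-0.001,"z":0.106,"rx":0,"ry":0,"rz":0,"claw":0.1},
  {"x":0.002,"y":-0.001,"z":0.106,"rx":0,"ry":0,"rz":0,"claw":-1},
  {"x":0.002,"y":-0.001,"z":0.106,"rx":0,"ry":0,"rz":0,"claw":-1},
  {"x":0.002,"y":-0.001,"z":0.106,"rx":0,"ry":0,"rz":0,"claw":-1},
], squeeze=20)

```text
time: 17.2
tool_pos: [0.6106, 0.2998, 0.0359]
tool_rot: [3.142, -0.002, 0.307]
contact_force: [0.6, -0.4, 3.1]
opening: 0.0497
grip_force: 20.0
```

```bash
python3 go.py 611.6 -310.8 150 76.7
```

```text
t 17.2 pos [610.6 299.8  35.9] rpy [ 1.800e+02 -1.200e-01  1.759e+01] F [ 0.6 -0.4  3.1] open 49.7 grip 20.0
move xyz [-0.2445  0.7764 -0.1526] rz -1.313 dyaw 59.1
```

Call:
step_arm([
  {"x":0,"y":0,"z":-0.01,"rx":0,"ry":0,"rz":0,"claw":-1},
  {"x":0,"y":0,"z":-0.03,"rx":0,"ry":0,"rz":0,"claw":-1},
  {"x":0,"y":0,"z":-0.06,"rx":0,"ry":0,"rz":0,"claw":-1},
  {"x":0,"y":0,"z":-0.1,"rx":0,"ry":0,"rz":0,"claw":-1},
  {"x":-0.01,"y":0.03,"z":-0.13,"rx":0,"ry":0,"rz":-0.05,"claw":-1},
  {"x":-0.02,"y":0.06,"z":-0.15,"rx":0,"ry":0,"rz":-0.1,"claw":-1},
  {"x":-0.03,"y":0.1,"z":-0.16,"rx":0,"ry":0,"rz":-0.2,"claw":-1},
  {"x":-0.045,"y":0.145,"z":-0.16,"rx":0,"ry":0,"rz":-0.3,"claw":-1},
  {"x":-0.06,"y":0.19,"z":-0.16,"rx":0,"ry":0,"rz":-0.4,"claw":-1},
  {"x":-0.075,"y":0.235,"z":-0.16,"rx":0,"ry":0,"rz":-0.5,"claw":-1},
  {"x":-0.09,"y":0.28,"z":-0.16,"rx":0,"ry":0,"rz":-0.6,"claw":-1},
  {"x":-0.1,"y":0.32,"z":-0.16,"rx":0,"ry":0,"rz":-0.65,"claw":-1},
], squeeze=35)

```text
time: 18.2
tool_pos: [0.6101, 0.0461, 0.155]
tool_rot: [-3.141, 0.001, 0.821]
contact_force: [1.3, -0.6, -2.6]
opening: 0.0495
grip_force: 35.0
```

```bash
python3 go.py 611.6 -310.8 150 76.7
```

```text
t 18.2 pos [610.1  46.1 155. ] rpy [-1.7996e+02  4.0000e-02  4.7050e+01] F [ 1.3 -0.6 -2.6] open 49.5 grip 35.0
move xyz [-0.3469  0.3258  0.0067] rz -0.659 dyaw 29.7
```

Call:
step_arm([
  {"x":-0.03,"y":0.028,"z":0,"rx":0,"ry":0,"rz":-0.05,"claw":-1},
  {"x":-0.065,"y":0.061,"z":0,"rx":0,"ry":0,"rz":-0.1,"claw":-1},
  {"x":-0.1,"y":0.094,"z":0,"rx":0,"ry":0,"rz":-0.2,"claw":-1},
  {"x":-0.135,"y":0.127,"z":0,"rx":0,"ry":0,"rz":-0.3,"claw":-1},
  {"x":-0.17,"y":0.16,"z":0,"rx":0,"ry":0,"rz":-0.4,"claw":-1},
  {"x":-0.205,"y":0.193,"z":0,"rx":0,"ry":0,"rz":-0.5,"claw":-1},
  {"x":-0.24,"y":0.226,"z":0,"rx":0,"ry":0,"rz":-0.6,"claw":-1},
  {"x":-0.275,"y":0.258,"z":0.01,"rx":0,"ry":0,"rz":-0.65,"claw":-1},
  {"x":-0.31,"y":0.29,"z":0.02,"rx":0,"ry":0,"rz":-0.65,"claw":-1},
  {"x":-0.33,"y":0.31,"z":0.03,"rx":0,"ry":0,"rz":-0.65,"claw":-1},
  {"x":-0.34,"y":0.32,"z":0.04,"rx":0,"ry":0,"rz":-0.65,"claw":-1},
  {"x":-0.34,"y":0.32,"z":0.05,"rx":0,"ry":0,"rz":-0.65,"claw":-1},
])

```text
time: 19.2
tool_pos: [0.611, -0.3041, 0.1163]
tool_rot: [-3.141, 0.0, 1.325]
contact_force: [-0.6, 1.3, -3.2]
opening: 0.0494
grip_force: 35.0
```

Call:
step_arm([
  {"x":0,"y":0,"z":0.02,"rx":0,"ry":0,"rz":0,"claw":-1},
  {"x":0,"y":0,"z":0.04,"rx":0,"ry":0,"rz":0,"claw":-1},
  {"x":0,"y":0,"z":0.05,"rx":0,"ry":0,"rz":0,"claw":-1},
  {"x":0,"y":0,"z":0.05,"rx":0,"ry":0,"rz":0,"claw":-1},
  {"x":0,"y":0,"z":0.05,"rx":0,"ry":0,"rz":0,"claw":-1},
])

```text
time: 19.62
tool_pos: [0.6118, -0.3005, 0.0797]
tool_rot: [-3.141, -0.001, 1.329]
contact_force: [-0.2, 0.4, -2.4]
opening: 0.0494
grip_force: 35.0
```

```bash
python3 go.py 611.6 -310.8 27 76.7
```

```text
t 19.62 pos [ 611.8 -300.5   79.7] rpy [-1.7996e+02 -4.0000e-02  7.6160e+01] F [-0.2  0.4 -2.4] open 49.4 grip 35.0
move xyz [-0.0134  0.003   0.0702] rz -0.012 dyaw 0.5
```

Call:
step_arm([
  {"x":-0.006,"y":0.003,"z":0,"rx":0,"ry":0,"rz":-0.01,"claw":-1},
  {"x":-0.013,"y":0.003,"z":0.01,"rx":0,"ry":0,"rz":-0.01,"claw":-1},
  {"x":-0.013,"y":0.003,"z":0.025,"rx":0,"ry":0,"rz":-0.01,"claw":-1},
  {"x":-0.013,"y":0.003,"z":0.04,"rx":0,"ry":0,"rz":-0.01,"claw":-1},
  {"x":-0.013,"y":0.003,"z":0.052,"rx":0,"ry":0,"rz":-0.01,"claw":-1},
  {"x":-0.013,"y":0.003,"z":0.06,"rx":0,"ry":0,"rz":-0.01,"claw":-1},
  {"x":-0.013,"y":0.003,"z":0.065,"rx":0,"ry":0,"rz":-0.01,"claw":-1},
  {"x":-0.013,"y":0.003,"z":0.068,"rx":0,"ry":0,"rz":-0.01,"claw":-1},
  {"x":-0.013,"y":0.003,"z":0.069,"rx":0,"ry":0,"rz":-0.01,"claw":-1},
  {"x":-0.013,"y":0.003,"z":0.069,"rx":0,"ry":0,"rz":-0.01,"claw":-1},
])

```text
time: 20.45
tool_pos: [0.6116, -0.312, 0.0281]
tool_rot: [3.141, 0.0, 1.336]
contact_force: [-0.2, -0.3, -2.1]
opening: 0.0497
grip_force: 35.0
```

```bash
python3 go.py 611.6 -310.8 26 76.7
```

```text
t 20.45 pos [ 611.6 -312.    28.1] rpy [179.98   0.    76.54] F [-0.2 -0.3 -2.1] open 49.7 grip 35.0
move xyz [ 0.0015 -0.0004  0.0028] rz -0.004 dyaw 0.2
```

Call:
step_arm([
  {"x":0.001,"y":0,"z":0.001,"rx":0,"ry":0,"rz":0,"claw":-1},
  {"x":0.001,"y":0,"z":0.002,"rx":0,"ry":0,"rz":0,"claw":-1},
  {"x":0.001,"y":0,"z":0.002,"rx":0,"ry":0,"rz":0,"claw":-1},
  {"x":0.001,"y":0,"z":0.002,"rx":0,"ry":0,"rz":0,"claw":-1},
])

```text
time: 20.78
tool_pos: [0.6119, -0.3113, 0.0269]
tool_rot: [3.141, 0.0, 1.336]
contact_force: [1.1, -0.1, -1.2]
opening: 0.0496
grip_force: 35.0
```

Call:
step_arm([
  {"x":0,"y":0,"z":0.001,"rx":0,"ry":0,"rz":0,"claw":-1},
  {"x":0,"y":0,"z":0.001,"rx":0,"ry":0,"rz":0,"claw":-1},
  {"x":0,"y":0,"z":0.001,"rx":0,"ry":0,"rz":0,"claw":-1},
])

```text
time: 21.03
tool_pos: [0.6119, -0.3113, 0.0269]
tool_rot: [3.14, 0.0, 1.336]
contact_force: [-1.4, 1.9, 4.5]
opening: 0.0503
grip_force: 35.0
```

Call:
step_arm([
  {"x":0,"y":0,"z":0,"rx":0,"ry":0,"rz":0,"claw":0.15},
  {"x":0,"y":0,"z":0,"rx":0,"ry":0,"rz":0,"claw":0.3},
  {"x":0,"y":0,"z":0,"rx":0,"ry":0,"rz":0,"claw":0.5},
  {"x":0,"y":0,"z":0,"rx":0,"ry":0,"rz":0,"claw":0.7},
  {"x":0,"y":0,"z":-0.02,"rx":0,"ry":0,"rz":0,"claw":0.8},
  {"x":0,"y":0,"z":-0.06,"rx":0,"ry":0,"rz":0,"claw":0.9},
  {"x":0,"y":0,"z":-0.11,"rx":0,"ry":0,"rz":0,"claw":1},
  {"x":0,"y":0,"z":-0.15,"rx":0,"ry":0,"rz":0,"claw":1},
  {"x":0,"y":0,"z":-0.15,"rx":0,"ry":0,"rz":0,"claw":1},
  {"x":0,"y":0,"z":-0.15,"rx":0,"ry":0,"rz":0,"claw":1},
])

```text
time: 21.87
tool_pos: [0.6126, -0.312, 0.1406]
tool_rot: [3.137, 0.002, 1.336]
contact_force: [-0.3, 0.5, -0.8]
opening: 0.0921
grip_force: 0.0
```

```bash
python3 go.py 609.2 303 110 98.7
```

```text
t 21.87 pos [ 612.6 -312.   140.6] rpy [1.7974e+02 9.0000e-02 7.6530e+01] F [-0.3  0.5 -0.8] open 92.1 grip 0.0
move xyz [ 0.7964 -0.1955  0.0387] rz -0.493 dyaw 22.2
```

Call:
step_arm([
  {"x":0.1,"y":-0.025,"z":0,"rx":0,"ry":0,"rz":0,"claw":1},
  {"x":0.6,"y":-0.147,"z":0,"rx":0,"ry":0,"rz":-0.49,"claw":1},
  {"x":0.6,"y":-0.147,"z":0,"rx":0,"ry":0,"rz":-0.49,"claw":1},
  {"x":0.6,"y":-0.147,"z":0,"rx":0,"ry":0,"rz":-0.49,"claw":1},
  {"x":0.6,"y":-0.147,"z":0,"rx":0,"ry":0,"rz":-0.49,"claw":1},
  {"x":0.6,"y":-0.147,"z":0,"rx":0,"ry":0,"rz":-0.49,"claw":1},
  {"x":0.6,"y":-0.147,"z":0,"rx":0,"ry":0,"rz":-0.49,"claw":1},
  {"x":0.6,"y":-0.147,"z":0,"rx":0,"ry":0,"rz":-0.49,"claw":1},
  {"x":0.6,"y":-0.147,"z":0,"rx":0,"ry":0,"rz":-0.49,"claw":1},
  {"x":0.6,"y":-0.147,"z":0,"rx":0,"ry":0,"rz":-0.49,"claw":1},
  {"x":0.6,"y":-0.147,"z":0,"rx":0,"ry":0,"rz":-0.49,"claw":1},
  {"x":0.6,"y":-0.147,"z":0,"rx":0,"ry":0,"rz":-0.49,"claw":1},
])

```text
time: 22.87
tool_pos: [0.6073, 0.1588, 0.1364]
tool_rot: [-3.139, -0.003, 1.726]
contact_force: [-0.4, -0.0, 0.6]
opening: 0.0918
grip_force: 0.0
```

```bash
python3 go.py 609.2 303 110 98.7; python3 - <<'E'
from fit import *
for n in("top","side"):
    p,d=read_camera(n); W=cloud(n,d).reshape(-1,3)*1000
    r=fit_slab(W,"orange",(611.6,-311,np.radians(77)),40); print(n,"orange",r.x[:2].round(1),np.degrees(r.x[2]).round(1),round(r.fun,2))
    r=fit_slab(W,"green",(609,303,np.radians(98.7)),29); print(n,"green",r.x[:2].round(1),np.degrees(r.x[2]).round(1),round(r.fun,2))
E
```

```text
t 22.87 pos [607.3 158.8 136.4] rpy [-1.7986e+02 -1.5000e-01  9.8900e+01] F [-0.4 -0.   0.6] open 91.8 grip 0.0
move xyz [0.1895 0.0323 0.0356] rz 0.004 dyaw -0.2
top orange [ 612.1 -314. ] 76.6 0.08
top green [608.5 308.1] 97.5 0.05
side orange [ 613.7 -316.6] 76.7 0.31
side green [609.8 301.1] 99.1 0.05
```

```bash
python3 - <<'E'
from fit import *
o=[]
p,d=read_camera("top"); cv2.imwrite("pics/c2.png",cv2.resize(p[145:205,385:475],(540,360),interpolation=2))
for n in("top","side"):
    W=np.load(n+"W.npy").reshape(-1,3)*1000
    for c,q in {"green":(452,-165,94),"orange":(612,-309,76.8),"white":(620,12,97.5),"black":(431,178,97)}.items():
        r=fit_hold(W,c,(*q[:2],np.radians(q[2]))); print(n,c,r.x[:2].round(1),np.degrees(r.x[2]).round(1),round(r.fun,2))
E
```

```text
top green [ 450.9 -162.3] 94.1 1.61
top orange [ 612.2 -308.4] 76.3 1.82
top white [620.4  12.9] 97.4 1.63
top black [429.9 179.2] 96.9 1.58
side green [ 452.2 -165.2] 94.2 1.64
side orange [ 611.3 -311.8] 76.5 1.93
side white [621.6   8.7] 97.4 1.56
side black [430.1 176.4] 96.6 1.41
```

View pics/c2.png

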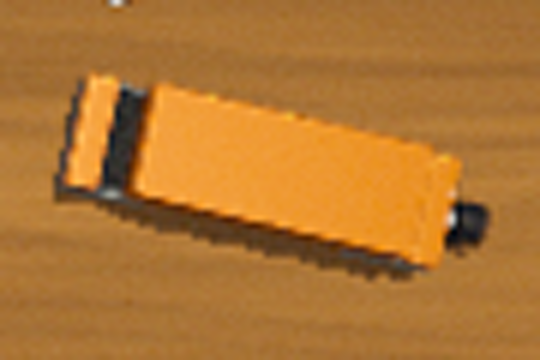

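The orange stone lies flat between its stops: the left gap is at about (125, 130) in the crop and the right stop at about (440, 210). It sits a few mm toward the knob, within tolerance. The green stone is next.

Call:
step_arm([
  {"x":0.19,"y":0.032,"z":0.01,"rx":0,"ry":0,"rz":0,"claw":1},
  {"x":0.19,"y":0.032,"z":0.02,"rx":0,"ry":0,"rz":0,"claw":1},
  {"x":0.19,"y":0.032,"z":0.03,"rx":0,"ry":0,"rz":0,"claw":1},
  {"x":0.19,"y":0.032,"z":0.03,"rx":0,"ry":0,"rz":0,"claw":1},
  {"x":0.19,"y":0.032,"z":0.03,"rx":0,"ry":0,"rz":0,"claw":1},
  {"x":0.19,"y":0.032,"z":0.04,"rx":0,"ry":0,"rz":0,"claw":1},
  {"x":0.19,"y":0.032,"z":0.06,"rx":0,"ry":0,"rz":0,"claw":1},
  {"x":0.19,"y":0.032,"z":0.08,"rx":0,"ry":0,"rz":0,"claw":1},
  {"x":0.19,"y":0.032,"z":0.08,"rx":0,"ry":0,"rz":0,"claw":1},
  {"x":0.19,"y":0.032,"z":0.08,"rx":0,"ry":0,"rz":0,"claw":1},
])

```text
time: 23.85
tool_pos: [0.6117, 0.2938, 0.0773]
tool_rot: [-3.139, 0.001, 1.718]
contact_force: [-0.2, -0.1, -0.5]
opening: 0.092
grip_force: 0.0
```

```bash
python3 go.py 609.2 304 11 98.7
```

```text
t 23.85 pos [611.7 293.8  77.3] rpy [-1.7986e+02  5.0000e-02  9.8430e+01] F [-0.2 -0.1 -0.5] open 92.0 grip 0.0
move xyz [ 0.014  -0.0011  0.0884] rz -0.006 dyaw 0.3
```

Call:
step_arm([
  {"x":0.014,"y":-0.002,"z":0.02,"rx":0,"ry":0,"rz":0,"claw":1},
  {"x":0.014,"y":-0.002,"z":0.045,"rx":0,"ry":0,"rz":0,"claw":1},
  {"x":0.014,"y":-0.002,"z":0.065,"rx":0,"ry":0,"rz":0,"claw":1},
  {"x":0.014,"y":-0.002,"z":0.08,"rx":0,"ry":0,"rz":0,"claw":1},
  {"x":0.014,"y":-0.002,"z":0.086,"rx":0,"ry":0,"rz":0,"claw":0.9},
  {"x":0.014,"y":-0.002,"z":0.088,"rx":0,"ry":0,"rz":0,"claw":0.7},
  {"x":0.014,"y":-0.002,"z":0.088,"rx":0,"ry":0,"rz":0,"claw":0.5},
  {"x":0.014,"y":-0.002,"z":0.088,"rx":0,"ry":0,"rz":0,"claw":0.3},
  {"x":0.014,"y":-0.002,"z":0.088,"rx":0,"ry":0,"rz":0,"claw":-1},
  {"x":0.014,"y":-0.002,"z":0.088,"rx":0,"ry":0,"rz":0,"claw":-1},
  {"x":0.014,"y":-0.002,"z":0.088,"rx":0,"ry":0,"rz":0,"claw":-1},
], squeeze=25)

```text
time: 24.77
tool_pos: [0.6089, 0.3068, 0.0133]
tool_rot: [3.14, -0.0, 1.721]
contact_force: [-2.3, -1.0, 3.4]
opening: 0.0618
grip_force: 25.0
```

```bash
python3 go.py 451.6 -164 150 94.1
```

```text
t 24.77 pos [608.9 306.8  13.3] rpy [ 1.7993e+02 -1.0000e-02  9.8590e+01] F [-2.3 -1.   3.4] open 61.8 grip 25.0
move xyz [-0.5894 -0.3009 -0.1828] rz 0.1 dyaw -4.5
```

Call:
step_arm([
  {"x":0,"y":0,"z":-0.01,"rx":0,"ry":0,"rz":0,"claw":-1},
  {"x":0,"y":0,"z":-0.03,"rx":0,"ry":0,"rz":0,"claw":-1},
  {"x":0,"y":0,"z":-0.06,"rx":0,"ry":0,"rz":0,"claw":-1},
  {"x":0,"y":0,"z":-0.1,"rx":0,"ry":0,"rz":0,"claw":-1},
  {"x":-0.02,"y":-0.01,"z":-0.14,"rx":0,"ry":0,"rz":0,"claw":-1},
  {"x":-0.045,"y":-0.023,"z":-0.175,"rx":0,"ry":0,"rz":0.02,"claw":-1},
  {"x":-0.075,"y":-0.038,"z":-0.205,"rx":0,"ry":0,"rz":0.05,"claw":-1},
  {"x":-0.11,"y":-0.056,"z":-0.23,"rx":0,"ry":0,"rz":0.07,"claw":-1},
  {"x":-0.15,"y":-0.076,"z":-0.24,"rx":0,"ry":0,"rz":0.1,"claw":-1},
  {"x":-0.185,"y":-0.094,"z":-0.24,"rx":0,"ry":0,"rz":0.1,"claw":-1},
  {"x":-0.22,"y":-0.112,"z":-0.24,"rx":0,"ry":0,"rz":0.1,"claw":-1},
  {"x":-0.25,"y":-0.127,"z":-0.24,"rx":0,"ry":0,"rz":0.1,"claw":-1},
], squeeze=45)

```text
time: 25.77
tool_pos: [0.5408, 0.1054, 0.192]
tool_rot: [-3.14, 0.0, 1.642]
contact_force: [-0.3, 0.0, -6.6]
opening: 0.0618
grip_force: 45.0
```

```bash
python3 go.py 451.6 -160.5 195 94.1
```

```text
t 25.77 pos [540.8 105.4 192. ] rpy [-1.7991e+02  1.0000e-02  9.4070e+01] F [-0.3  0.  -6.6] open 61.8 grip 45.0
move xyz [-0.3452 -0.1438 -0.0037] rz -0.001 dyaw 0.0
```

Call:
step_arm([
  {"x":-0.03,"y":-0.012,"z":0,"rx":0,"ry":0,"rz":0,"claw":-1},
  {"x":-0.065,"y":-0.027,"z":0,"rx":0,"ry":0,"rz":0,"claw":-1},
  {"x":-0.1,"y":-0.042,"z":0,"rx":0,"ry":0,"rz":0,"claw":-1},
  {"x":-0.135,"y":-0.056,"z":0,"rx":0,"ry":0,"rz":0,"claw":-1},
  {"x":-0.17,"y":-0.071,"z":0,"rx":0,"ry":0,"rz":0,"claw":-1},
  {"x":-0.205,"y":-0.085,"z":0,"rx":0,"ry":0,"rz":0,"claw":-1},
  {"x":-0.24,"y":-0.1,"z":0,"rx":0,"ry":0,"rz":0,"claw":-1},
  {"x":-0.27,"y":-0.112,"z":0,"rx":0,"ry":0,"rz":0,"claw":-1},
  {"x":-0.3,"y":-0.125,"z":0,"rx":0,"ry":0,"rz":0,"claw":-1},
  {"x":-0.325,"y":-0.135,"z":0,"rx":0,"ry":0,"rz":0,"claw":-1},
  {"x":-0.335,"y":-0.14,"z":0,"rx":0,"ry":0,"rz":0,"claw":-1},
  {"x":-0.34,"y":-0.142,"z":0,"rx":0,"ry":0,"rz":0,"claw":-1},
])

```text
time: 26.77
tool_pos: [0.4535, -0.1557, 0.1919]
tool_rot: [-3.141, -0.001, 1.64]
contact_force: [-0.4, 0.2, -5.4]
opening: 0.0616
grip_force: 45.0
```

Call:
step_arm([
  {"x":0,"y":0,"z":0.02,"rx":0,"ry":0,"rz":0,"claw":-1},
  {"x":0,"y":0,"z":0.05,"rx":0,"ry":0,"rz":0,"claw":-1},
  {"x":0,"y":0,"z":0.09,"rx":0,"ry":0,"rz":0,"claw":-1},
  {"x":0,"y":0,"z":0.12,"rx":0,"ry":0,"rz":0,"claw":-1},
  {"x":0,"y":0,"z":0.14,"rx":0,"ry":0,"rz":0,"claw":-1},
  {"x":0,"y":0,"z":0.15,"rx":0,"ry":0,"rz":0,"claw":-1},
  {"x":0,"y":0,"z":0.15,"rx":0,"ry":0,"rz":0,"claw":-1},
  {"x":0,"y":0,"z":0.15,"rx":0,"ry":0,"rz":0,"claw":-1},
])

```text
time: 27.43
tool_pos: [0.4548, -0.1545, 0.0801]
tool_rot: [3.141, -0.0, 1.643]
contact_force: [0.7, 0.7, -5.3]
opening: 0.0614
grip_force: 45.0
```

```bash
python3 go.py 451.6 -160.5 31 94.1
```

```text
t 27.43 pos [ 454.8 -154.5   80.1] rpy [ 1.7998e+02 -1.0000e-02  9.4120e+01] F [ 0.7  0.7 -5.3] open 61.4 grip 45.0
move xyz [-0.0077 -0.0048  0.0654] rz 0.0 dyaw -0.0
```

Call:
step_arm([
  {"x":-0.008,"y":-0.005,"z":0,"rx":0,"ry":0,"rz":0,"claw":-1},
  {"x":-0.008,"y":-0.005,"z":0.01,"rx":0,"ry":0,"rz":0,"claw":-1},
  {"x":-0.008,"y":-0.005,"z":0.025,"rx":0,"ry":0,"rz":0,"claw":-1},
  {"x":-0.008,"y":-0.005,"z":0.04,"rx":0,"ry":0,"rz":0,"claw":-1},
  {"x":-0.008,"y":-0.005,"z":0.052,"rx":0,"ry":0,"rz":0,"claw":-1},
  {"x":-0.008,"y":-0.005,"z":0.06,"rx":0,"ry":0,"rz":0,"claw":-1},
  {"x":-0.008,"y":-0.005,"z":0.063,"rx":0,"ry":0,"rz":0,"claw":-1},
  {"x":-0.008,"y":-0.005,"z":0.065,"rx":0,"ry":0,"rz":0,"claw":-1},
  {"x":-0.008,"y":-0.005,"z":0.066,"rx":0,"ry":0,"rz":0,"claw":-1},
  {"x":-0.008,"y":-0.005,"z":0.066,"rx":0,"ry":0,"rz":0,"claw":-1},
])

```text
time: 28.27
tool_pos: [0.4513, -0.1612, 0.0305]
tool_rot: [3.141, 0.0, 1.642]
contact_force: [-0.1, -0.1, -5.3]
opening: 0.0617
grip_force: 45.0
```

```bash
python3 go.py 451.6 -160.5 29.5 94.1
```

```text
t 28.27 pos [ 451.3 -161.2   30.5] rpy [1.7996e+02 2.0000e-02 9.4080e+01] F [-0.1 -0.1 -5.3] open 61.7 grip 45.0
move xyz [0.001  0.0005 0.0013] rz -0.0 dyaw 0.0
```

Call:
step_arm([
  {"x":0,"y":0,"z":0.001,"rx":0,"ry":0,"rz":0,"claw":-1},
  {"x":0,"y":0,"z":0.002,"rx":0,"ry":0,"rz":0,"claw":-1},
  {"x":0,"y":0,"z":0.002,"rx":0,"ry":0,"rz":0,"claw":-1},
  {"x":0,"y":0,"z":0.002,"rx":0,"ry":0,"rz":0,"claw":-1},
])

```text
time: 28.6
tool_pos: [0.4514, -0.1612, 0.0293]
tool_rot: [3.141, 0.001, 1.642]
contact_force: [-1.0, 0.0, 0.6]
opening: 0.0614
grip_force: 45.0
```

Contact is made: the vertical force went from -5.3 to 0.6 N. I'll release gently, back off and check.

Call:
step_arm([
  {"x":0,"y":0,"z":0.001,"rx":0,"ry":0,"rz":0,"claw":-1},
  {"x":0,"y":0,"z":0.001,"rx":0,"ry":0,"rz":0,"claw":0.42},
  {"x":0,"y":0,"z":0.001,"rx":0,"ry":0,"rz":0,"claw":0.6},
  {"x":0,"y":0,"z":0.001,"rx":0,"ry":0,"rz":0,"claw":0.8},
  {"x":0,"y":0,"z":0,"rx":0,"ry":0,"rz":0,"claw":1},
  {"x":0,"y":0,"z":-0.02,"rx":0,"ry":0,"rz":0,"claw":1},
  {"x":0,"y":0,"z":-0.06,"rx":0,"ry":0,"rz":0,"claw":1},
  {"x":0,"y":0,"z":-0.11,"rx":0,"ry":0,"rz":0,"claw":1},
  {"x":0,"y":0,"z":-0.16,"rx":0,"ry":0,"rz":0,"claw":1},
  {"x":0,"y":0,"z":-0.21,"rx":0,"ry":0,"rz":0,"claw":1},
  {"x":0,"y":0,"z":-0.24,"rx":0,"ry":0,"rz":0,"claw":1},
  {"x":0,"y":0,"z":-0.24,"rx":0,"ry":0,"rz":0,"claw":1},
])

```text
time: 29.6
tool_pos: [0.4534, -0.1623, 0.2139]
tool_rot: [3.133, 0.005, 1.642]
contact_force: [-0.1, -0.4, -0.6]
opening: 0.0917
grip_force: 0.0
```

```bash
python3 go.py 450 200 210 94.1
```

```text
t 29.6 pos [ 453.4 -162.3  213.9] rpy [179.5    0.31  94.09] F [-0.1 -0.4 -0.6] open 91.7 grip 0.0
move xyz [0.4822 0.03   0.0029] rz -0.0 dyaw 0.0
```

Call:
step_arm([
  {"x":0.65,"y":0.03,"z":0,"rx":0,"ry":0,"rz":0,"claw":1},
  {"x":0.65,"y":0.03,"z":0,"rx":0,"ry":0,"rz":0,"claw":1},
  {"x":0.65,"y":0.03,"z":0,"rx":0,"ry":0,"rz":0,"claw":1},
  {"x":0.65,"y":0.03,"z":0,"rx":0,"ry":0,"rz":0,"claw":1},
  {"x":0.65,"y":0.03,"z":0,"rx":0,"ry":0,"rz":0,"claw":1},
  {"x":0.65,"y":0.03,"z":0,"rx":0,"ry":0,"rz":0,"claw":1},
  {"x":0.65,"y":0.03,"z":0,"rx":0,"ry":0,"rz":0,"claw":1},
  {"x":0.65,"y":0.03,"z":0,"rx":0,"ry":0,"rz":0,"claw":1},
  {"x":0.65,"y":0.03,"z":0,"rx":0,"ry":0,"rz":0,"claw":1},
  {"x":0.65,"y":0.03,"z":0,"rx":0,"ry":0,"rz":0,"claw":1},
  {"x":0.65,"y":0.03,"z":0,"rx":0,"ry":0,"rz":0,"claw":1},
  {"x":0.65,"y":0.03,"z":0,"rx":0,"ry":0,"rz":0,"claw":1},
])

```text
time: 30.6
tool_pos: [0.4376, 0.3299, 0.2076]
tool_rot: [-3.141, -0.0, 1.644]
contact_force: [0.0, -1.5, 0.2]
opening: 0.0917
grip_force: 0.0
```

```bash
python3 - <<'E'
from fit import *
H={"green":(452,-164,94.1,45),"orange":(612,-311,76.5,40),"white":(621,11,97.5,36),"black":(430,177,97,32)}
for n in("top","side"):
    p,d=read_camera(n); W=cloud(n,d).reshape(-1,3)*1000
    W0=np.load(n+"W.npy").reshape(-1,3)*1000
    for c,(x,y,a,z) in H.items():
        r=fit_slab(W,c,(x,y,np.radians(a)),z); h=fit_hold(W0,c,(x,y,np.radians(a))); ox,oy=loc(r.x[None],h.x)
        X,Y=loc(W,r.x); m=(abs(X)<S[c][0]/2-6)&(abs(Y)<S[c][1]/2-6); A=np.c_[W[m][:,:2]-r.x[:2],np.ones(m.sum())]
        f=np.linalg.lstsq(A,W[m][:,2],rcond=None)[0]
        print(n,c,"stone in holder",ox.round(1),oy.round(1),"dyaw",np.degrees(r.x[2]-h.x[2]).round(1),round(r.fun,2),"tilt",np.hypot(*f[:2]).round(3),"top z",f[2].round(1),m.sum())
    cv2.imwrite(f"pics/e_{n}.png",cv2.resize(p[100:300,200:500] if n=="top" else p[110:320,200:440],(780,520) if n=="top" else (640,560),interpolation=2))
E
```

```text
top green stone in holder [-3.4] [1.4] dyaw -0.1 0.04 tilt 0.002 top z 44.4 1037
top orange stone in holder [-5.6] [-1.2] dyaw 0.5 0.07 tilt 0.002 top z 39.1 619
top white stone in holder [-2.5] [-0.6] dyaw 0.1 0.05 tilt 0.009 top z 35.3 366
top black stone in holder [-1.1] [1.7] dyaw 0.8 0.16 tilt 0.085 top z 31.4 133
side green stone in holder [-1.7] [3.9] dyaw -2.0 0.06 tilt 1.458 top z 0.0 1
side orange stone in holder [-3.7] [-3.7] dyaw 0.6 0.26 tilt 0.009 top z 39.2 252
side white stone in holder [-1.1] [-0.6] dyaw 0.1 0.08 tilt 0.011 top z 35.3 245
side black stone in holder [0.6] [2.6] dyaw -1.2 0.22 tilt 0.156 top z 30.2 23
```

View pics/e_top.png

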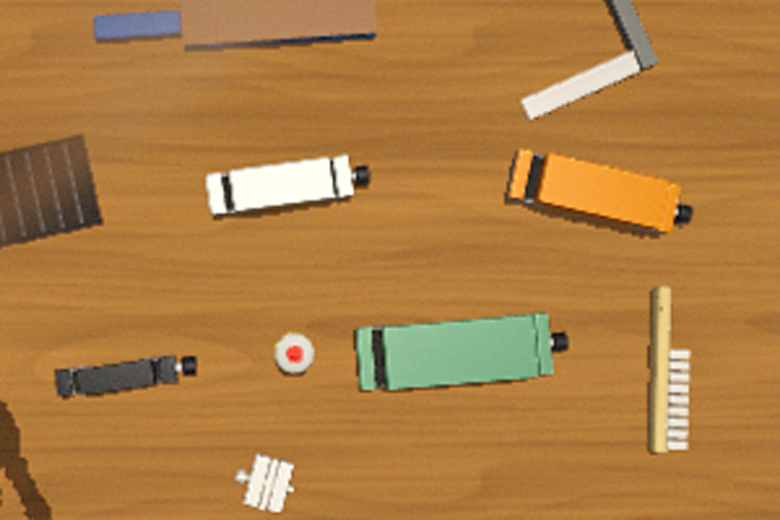

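View pics/e_side.png

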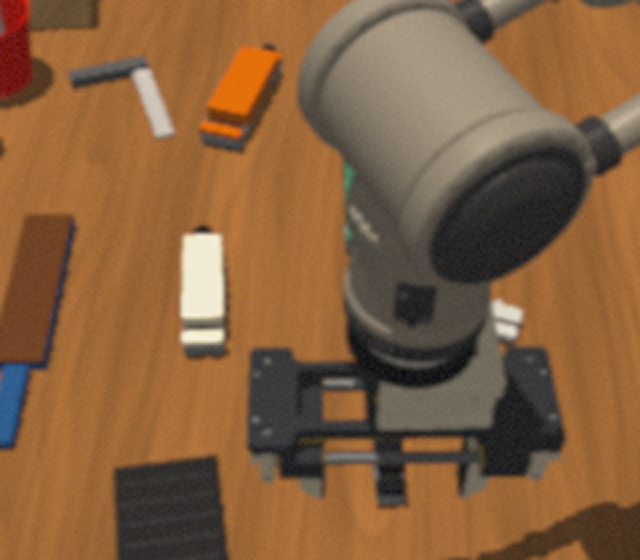

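All four stones sit between their own stops in the top view: white (280, 185), orange (605, 190), green (465, 352) and black (115, 377). The bottle is still standing at (295, 353). The black tilt estimate comes from few pixels, so I'll check it along the length and hand in only if it is flat.

```bash
python3 - <<'E'
from fit import *
z=[]
for _ in range(3):
    p,d=read_camera("top"); W=cloud("top",d).reshape(-1,3)*1000
    X,Y=loc(W,np.array([428.8,178,np.radians(97)]))
    for k in(-27,0,27):
        m=(abs(X-k)<9)&(abs(Y)<8); z.append(np.median(W[m,2]))
    for k in(-6,6):
        m=(abs(X)<25)&(abs(Y-k)<3); z.append(np.median(W[m,2]))
z=np.array(z).reshape(3,5).mean(0); print(z.round(1))
if abs(z[0]-z[2])<2.5 and abs(z[3]-z[4])<1.5: print(robot.hand_in())
E
```

```text
[31.5 31.4 31.4 31.7 31.5]
the job is handed in; nothing more can be done
None
```

All four stones are on their own holders, measured flat and within about 6 mm of centre; the oil bottle is still standing, the plane blade was never touched, and the job was handed in at about 31 s (no verdict was returned).

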